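# Clear the tester's catch tray, then hold a lamp module through its guard window

## Robot

A 7-joint arm with a two-finger parallel gripper is mounted at the origin on the work surface; the furniture and walls round the work are solid. World frame = base frame: x ahead of the robot, y to its left, z up, the work surface at z = 0. Lengths are in m, angles in rad, forces in N, time in s.
With the tool pointing down it reaches from about 0.35 to 0.9 m from the base axis. Payload 8.1 kg.
Tool frame: the origin (TCP) lies midway between the tips of the shut fingers; the grasp point (between the pads) lies arm.grasp_offset behind it (arm.grasp_offset is the distance from the TCP to the grasp point, in m); z points along the fingers, y is the line along which they close (so a half turn about z gives the same grasp; the last joint's range is limited). The gripper opens to 92 mm and grips with 3 to 60 N. Pads are 19 mm wide; open, the fingers measure 130 mm over their backs; the gripper's body (75 mm by 190 mm) begins 47 mm behind the grasp point.
Start: joints at [1.13, 0.434, 0.025, 1.573, -0.012, 1.134, -0.075], TCP at [0.207, -0.59, 0.227] pointing down, gripper open.
Joint ranges: [-2.62, 2.62], [-0.44, 2.09], [-1.27, 1.32], [0.08, 2.57], [-1.32, 4.46], [0.12, 2], [-2.74, 2.74]. Speed limits (rad/s): [2.22, 2.22, 3.01, 3.01, 3.14, 3.14, 3.14].

## Interface

Orientations are given as a rotation vector (axis times angle).
In Python, from cell import observe, imaging, arm gives the robot as it stands.
- The arm moves only by the tool apply_moves, never from a script. Its argument "commands" is a list of rows, each a list of 5 numbers: the opening in per cent of the stroke, from 0 (shut) to 100 (fully open), then the shift along the world's x, y, z in units of 0.06 m (1.0 is 0.06 m), then the turn about the world's z in units of 0.5 rad (1.0 is 0.5 rad). A call has 1 to 12 rows; each row shifts and turns the commanded pose from where the row before left it; what a row does not reach is not made up. A row lasts 1/8 s, in which the tool goes at most 62.5 mm and 10.7 degrees, less where a joint would pass 70% of its speed; a pose out of reach is approached as far as the arm can. A call with a number of a shift or a turn outside -1 to 1 is refused whole. A call with a gripper value outside its range is refused whole. The fingers move at their own pace and stop on an object; "newtons" is the grip in N (left out, the last holds). Time passes only in rows, so rows that do not move let the fingers close. It gives the time, the measured TCP pose, the force, the opening and the grip force at its end, in the units of the state.
- observe(): the state, without advancing time (a new reading comes with each control period).
- imaging.get_image(name): name is "scene" or "top" or "wrist"; returns (picture, depth): 400x640x3 uint8, red, green, blue; 400x640 float32, m along the optical axis (not along the pixel's ray), 0 where there is no reading.
- imaging.camera_params(name): a dict with "camera_matrix" (3x3 intrinsics, pixels), "dist" ([k1, k2, p1, p2, k3] as OpenCV has them; the pictures are not rectified), "origin" and "rotation" of the camera in the world; the wrist camera has in their place "tool_from_camera" (4x4, takes a point from camera to tool coordinates, whose origin is the TCP and whose axes are the flange's). Camera axes: x right, y up, looking along -z (the intrinsics and any distortion apply to the point x, -y, -z); pixel columns grow to the right and rows downward; lengths in m; the calibration is good to about 2 mm. A picture is of the moment at which its call begins: read the wrist's pose just before it. camera_params takes no time and is no camera call.
- arm.sign_off(): hands the job in; it is judged then, once.
The state is a dict: "clock": time; "joints": joint angles; "dq": joint speeds; "joint_efforts": joint torques, N m; "position": TCP position; "ee_rot": TCP orientation; "force": force on the tool from outside, world axes, zero at the start; "ft_torque": the same for the moment, N m; "width": opening from 0.0 (shut) to 1.0 (fully open); "gripper_force": force on a finger pad.
Only numpy, scipy, OpenCV 4.12 (cv2) and the standard library are available. Lean on these libraries where they do the work, as an engineer would, in place of code of your own. Each camera call takes 0.05 s, during which the arm holds its last target. There are 200 camera calls.

## Task

The two tested lamp modules in the tester's catch tray go into the blue tote, let go there; clear them out first, so that they cannot be mixed up with the next one. Then take the untested module from the mat, slide it nose first and level through the narrow guard window without forcing it, and push the sprung contact block behind it back past half its travel. Finish while still gripping the module and holding it pressed in there, as the test lasts only as long as the contact is held, and leave the other things on the bench where they stand.

Things in the scene. Friction and masses are not known exactly. Their poses are not given: they have to be found in the camera images.
- untested: The untested lamp module: bare aluminium, 115 long, about 120 g, alone on the green mat in front of the tester's window, nose roughly towards the machine. Origin: middle of its underside; x points to the nose, z up. Front bar (x -17.5 to 57.5) 30 wide, 14 high, a green lamp board in it; tail (x -57.5 to -17.5) is a heat sink, 12 thick (y), 40 high, with flat sides: grip it here from above.
- untested_grip (a point): Middle of the untested module's heat sink, 28 mm above its underside, 37.5 mm behind its origin: a good gripping point between the flat sides. Axes as the body's.
- untested_nose (a point): Middle of the flat front end of the untested module's bar: 57.5 mm ahead of its origin, 7 mm above its underside (95 mm ahead of the grip point and 21 mm below it). Axes as the body's.
- tested_1: A tested lamp module, the same shape, size and axes as the untested one, lying on its underside in the catch tray, in the half nearer the machine, heat sink towards the robot.
- tested_1_grip (a point): Gripping point in the middle of its heat sink, 28 mm above its underside. Axes as the body's.
- tested_2: A second tested lamp module, the same, in the half of the catch tray farther from the machine.
- tested_2_grip (a point): Gripping point in the middle of its heat sink, 28 mm above its underside. Axes as the body's.
- tester: Bench tester, fixed: grey housing, clear hood and, facing the robot, an upright dark steel guard plate 170 wide, 4 thick, with the window. Origin: on the bench under the window's middle, in the plate's outer face; x points level into the machine (the way a module goes in), y left, z up. Guard and hood 118 high, housing behind (from x = 124) 161 high.
- tray_floor (a point): Middle of the catch tray's floor, 10 mm above the bench. The shallow steel tray stands at the foot of a short chute on the tester's right side (-y) and is part of the tester; axes as the tester's. Inside 148 (x) by 192 (y), rim 28 mm above the bench.
- window (a point): Middle of the guard window, in the guard's outer face, 75 mm above the bench; axes as the tester's. The window is 32 wide (y) and 16 high (z): 2 mm more than a module's bar each way, the module level and right way up. A flared steel lip (45 degrees) stands 7 mm out round it and opens to 46 x 30. Behind the 4 mm plate it is free up to the contact block.
- contact (a joint): Travel (m) of the sprung contact block behind the window, along the tester's x: 0 at rest, 0.012 at its stop. At rest its face waits 42 mm behind the guard's outer face, at the window's height. A module's nose pushes it back: 3 N at the start, 6 N at half travel, 9 N at the stop. It springs back and pushes the module out when the push goes.
- tote: Blue stacking bin, the tote for tested modules, 155 x 210 x 67, does not move. Origin: middle of its underside; x across its short side, y along its long side, z up. Inside 140 (x) by 194 (y), floor 3 and rim 64 above the bench. The small white plugs on its floor are no obstacle.
- camera_back_a: Bystander, loose: one of several white square camera backs, with a board and short wires, 148 x 58 x 43, between catch tray and tote. Origin on the bench; shell from 8 to 73 mm along its x.
- flux_bottle: Bystander, loose: slim white dispensing bottle with a red needle cap, 44 wide, 140 high, beyond the tote. Origin: middle of its foot.
- tweezers: Bystander, loose: steel tweezers lying flat, 124 long, 9 high, on the mat to the left of the untested module. Origin: middle, on the bench.

How it is judged:
By the outcome, as a careful person would: the job done as asked, in the order asked, and still so for the second after the job is handed in, while the arm keeps its last pose, push and grip.
It also fails if it takes over 70 s, if anything falls off the work surface, if the arm or the gripper's body presses on something with over 40 N, if the wrist force passes 120 N, or if a joint passes its speed limit or range.

## Working session

There is one attempt and no reset: what is moved stays moved. The work goes in short steps, Python scripts to look and compute and a tool call to move; the robot and the scene stay as the last step left them, time stands still between calls to the robot, and variables do not carry over. Pictures are saved under pics/ and viewed, at most 10 in all, crops included, and the job is handed in when it is done.

Besides the shell and the picture viewer there is one more tool, called after "Call:" by a JSON object that holds its "fn" and its "kwargs", one argument or row to a line. apply_moves: Moves the arm, as the interface text tells. Its arguments: {"type":"object","properties":{"commands":{"type":"array"},"newtons":{"type":"number"}},"required":["commands"]}

```bash
mkdir -p pics; cat > h.py <<'E'
import numpy as np, cv2
from scipy.spatial.transform import Rotation as R
from cell import observe, imaging, arm
def cam(name):
    p=imaging.camera_params(name); K=np.array(p["camera_matrix"]); d=np.array(p["dist"],float)
    if name=="wrist":
        s=observe(); T=np.eye(4); T[:3,:3]=R.from_rotvec(s["ee_rot"]).as_matrix(); T[:3,3]=s["position"]
        T=T@np.array(p["tool_from_camera"]); return K,d,T[:3,3],T[:3,:3]
    return K,d,np.array(p["origin"]),np.array(p["rotation"])
def rays(c,uv):
    K,d,o,Rm=c; n=cv2.undistortPoints(np.array(uv,float).reshape(-1,1,2),K,d)[:,0]
    return np.c_[n[:,0],-n[:,1],-np.ones(len(n))]@Rm.T
def onplane(c,uv,z):
    r=rays(c,uv); o=c[2]; return o+r*((z-o[2])/r[:,2])[:,None]
def depthpts(c,uv,dep):
    uv=np.array(uv,int).reshape(-1,2); return c[2]+rays(c,uv)*dep[uv[:,1],uv[:,0]][:,None]
def grab(name,tag):
    c=cam(name); im,dp=imaging.get_image(name); cv2.imwrite(f"pics/{tag}.png",im[:,:,::-1]); np.savez(f"pics/{tag}.npz",im=im,dp=dp,K=c[0],d=c[1],o=c[2],R=c[3]); return c,im,dp
def load(tag):
    z=np.load(f"pics/{tag}.npz"); return (z["K"],z["d"],z["o"],z["R"]),z["im"],z["dp"]
E
python3 - <<'E'
from h import *
for n in("top","scene"):
    c=grab(n,n+"0")[0]; print(n,c[0].round(1).tolist(),c[2].round(3),c[3].round(2).tolist())
s=observe(); print({k:np.round(v,3).tolist() for k,v in s.items()}, arm.grasp_offset)
E
```

```text
top [[481.1, 0.0, 314.1], [0.0, 481.1, 194.0], [0.0, 0.0, 1.0]] [0.435 0.053 1.913] [0.06, -0.08, -1.57]
scene [[420.3, 0.0, 321.8], [0.0, 420.3, 201.5], [0.0, 0.0, 1.0]] [0.145 0.748 1.098] [0.28, -0.86, -2.45]
{'clock': 0.1, 'joints': [1.13, 0.435, 0.025, 1.574, -0.012, 1.134, -0.075], 'dq': [0.001, -0.003, -0.002, -0.005, -0.0, 0.001, 0.002], 'joint_efforts': [0.004, -66.912, 0.988, -31.515, -0.061, 0.037, 0.0], 'position': [0.207, -0.589, 0.226], 'ee_rot': [-3.096, -0.528, 0.001], 'force': [1.022, 0.754, 0.024], 'ft_torque': [-0.024, 0.0, 0.012], 'gripper_force': 0.0, 'width': 1.0} 0.0188
```

```bash
sed -i 's/np.array(p\["rotation"\])$/R.from_rotvec(p["rotation"]).as_matrix()/' h.py; sed -i 's/z\["R"\]),z/(R.from_rotvec(z["R"]).as_matrix() if z["R"].ndim==1 else z["R"])),z/' h.py; python3 - <<'E'
from h import *
for n in("top","scene"):
    c,im,dp=load(n+"0"); cv2.imwrite(f"pics/{n}0b.png",cv2.resize(im[:,:,::-1],(800,500)))
c,im,dp=load("top0"); print(onplane(c,[[0,0],[640,0],[0,400],[640,400],[320,200]],0).round(3))
print((dp>0).mean())
E
```

```text
[[ 1.418  1.355  0.   ]
 [ 1.433 -1.365  0.   ]
 [-0.213  1.265  0.   ]
 [-0.225 -1.266  0.   ]
 [ 0.574  0.008  0.   ]]
0.99582421875
```

View pics/top0.png

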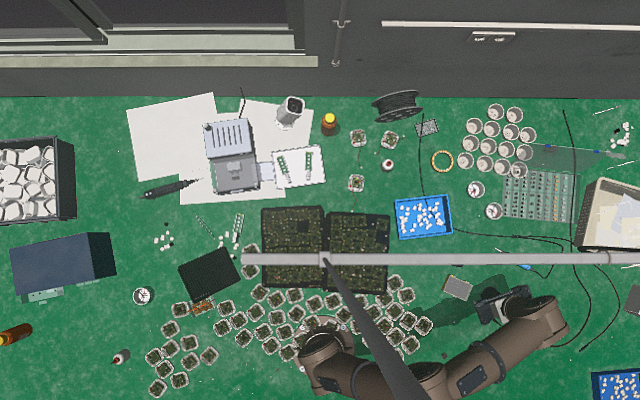

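View pics/scene0.png

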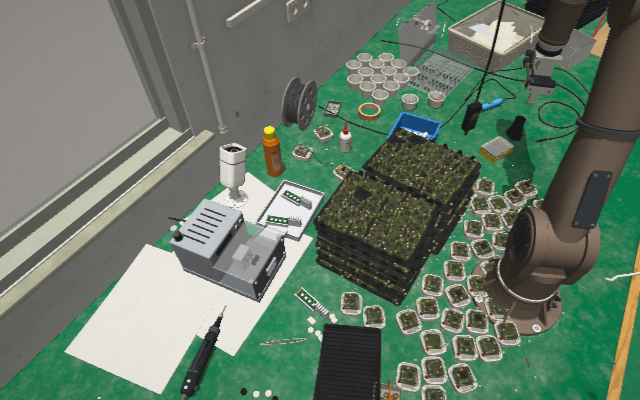

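```bash
python3 - <<'E'
from h import *
c,im,dp=load("top0")
cv2.imwrite("pics/crop1.png",cv2.resize(im[110:260,190:460,::-1],None,fx=2.95,fy=2.95,interpolation=cv2.INTER_CUBIC))
for n,uv in dict(stackL=(290,240),stackR=(360,250),stackR2=(375,225),pipe=(300,258),pipe2=(450,258),arm=(380,350),blackbox=(210,270),tote=(425,200),bottle=(387,165),mod=(236,232),tester=(228,140),hood=(238,175),tray=(296,170),cb=(358,182),tail2=(250,260),sp=(397,105),amber=(330,122)).items(): print(n,depthpts(c,uv,dp)[0].round(3))
E
```

```text
stackL [0.418 0.119 0.226]
stackR [ 0.383 -0.126  0.225]
stackR2 [ 0.47  -0.181  0.209]
pipe [0.394 0.068 1.048]
pipe2 [ 0.393 -0.202  1.045]
arm [0.395 0.028 1.743]
blackbox [0.301 0.433 0.047]
tote [ 0.573 -0.408  0.017]
bottle [ 0.701 -0.245  0.097]
mod [0.447 0.336 0.04 ]
tester [0.783 0.35  0.168]
hood [0.659 0.318 0.126]
tray [0.692 0.104 0.02 ]
cb [ 0.643 -0.14   0.035]
tail2 [0.391 0.158 1.046]
sp [ 0.918 -0.275  0.163]
amber [ 0.843 -0.024  0.203]
```

View pics/crop1.png

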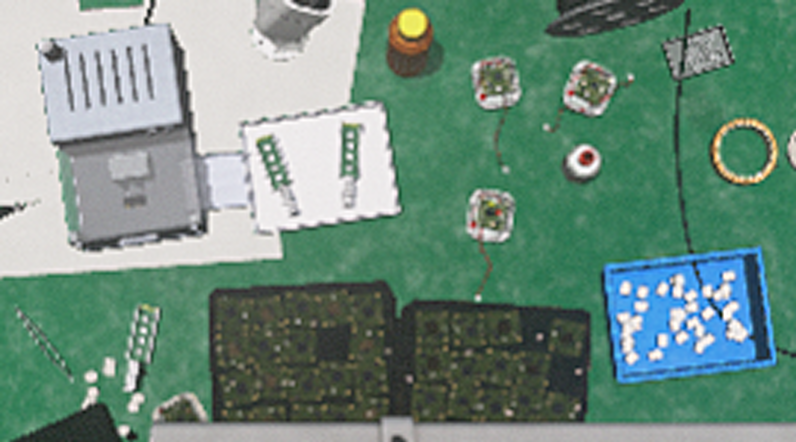

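```bash
python3 - <<'E'
from h import *
c,im,dp=load("top0")
f=lambda x,y:(190+x/2.95,110+y/2.95)
for n,uv,z in [("t1 tail",f(292,205),.05),("t1 nose",f(266,138),.024),("t2 tail",f(349,200),.05),("t2 nose",f(350,125),.024),("u nose",f(150,308),.014),("u tail",f(131,385),.04),
 ("toteA",f(607,265),.064),("toteB",f(760,250),.064),("toteC",f(775,365),.064),("toteD",f(617,382),.064),("guard l",f(77,245),.118),("guard r",f(202,232),.118)]:
    print(n,onplane(c,[uv],z)[0].round(3))
# wire: dark thin pixels between tote and top
hsv=cv2.cvtColor(im,cv2.COLOR_RGB2HSV)
for v in range(116,232,6):
    row=hsv[v,410:450,2].astype(int); u=410+row.argmin(); p=depthpts(c,(u,v),dp)[0]; print(v,u,row.min(),p.round(3),end=" ")
P=depthpts(c,[(u,v) for v in range(200,300) for u in range(250,400)],dp); m=(P[:,2]>.15)&(P[:,2]<.4); print("stack",P[m].min(0),P[m].max(0))
E
```

```text
t1 tail [0.651 0.13  0.05 ]
t1 nose [0.745 0.167 0.024]
t2 tail [0.658 0.055 0.05 ]
t2 nose [0.762 0.054 0.024]
u nose [0.516 0.321 0.014]
u tail [0.414 0.341 0.04 ]
toteA [ 0.57  -0.283  0.064]
toteB [ 0.59  -0.486  0.064]
toteC [ 0.439 -0.502  0.064]
toteD [ 0.418 -0.294  0.064]
guard l [0.592 0.4   0.118]
guard r [0.608 0.242 0.118]
116 423 46 [ 0.915 -0.409  0.009] 122 435 36 [ 0.889 -0.456  0.015] 128 437 42 [ 0.866 -0.465  0.01 ] 134 429 71 [ 0.842 -0.433  0.004] 140 420 43 [ 0.816 -0.394  0.012] 146 419 75 [ 0.794 -0.393 -0.002] 152 419 43 [ 0.77  -0.393 -0.004] 158 419 50 [ 0.742 -0.387  0.017] 164 431 59 [ 0.717 -0.435  0.019] 170 420 51 [ 0.695 -0.394  0.003] 176 420 75 [ 0.671 -0.393  0.005] 182 421 78 [ 0.646 -0.394  0.013] 188 422 80 [ 0.621 -0.397  0.019] 194 423 79 [ 0.598 -0.403  0.006] 200 446 53 [ 0.57  -0.481  0.056] 206 444 77 [ 0.549 -0.482  0.024] 212 447 75 [ 0.524 -0.486  0.049] 218 448 74 [ 0.5   -0.487  0.055] 224 445 49 [ 0.478 -0.49   0.002] 230 447 77 [ 0.454 -0.494  0.015] stack [ 0.20907803 -0.2318636   0.15067706] [0.54159125 0.24389352 0.25835482]
```

```bash
python3 - <<'E'
from h import *
c,im,dp=load("scene0")
cv2.imwrite("pics/crop2.png",cv2.resize(im[0:190,330:580,::-1],None,fx=3.1,fy=3.1,interpolation=cv2.INTER_CUBIC))
for u,v in [(511,30),(500,60),(492,80),(475,110),(490,103),(430,40),(415,128)]: print(u,v,depthpts(c,(u,v),dp)[0].round(3),im[v,u])
E
```

```text
511 30 [ 0.418 -1.238  0.088] [231 225 205]
500 60 [ 0.387 -0.996  0.076] [104 101  90]
492 80 [ 0.385 -0.956  0.   ] [ 51 126  85]
475 110 [ 0.336 -0.463  0.193] [24 23 25]
490 103 [ 0.336 -0.764  0.024] [104 110 115]
430 40 [ 0.702 -0.982  0.081] [84 87 85]
415 128 [ 0.532 -0.482  0.012] [ 24  68 116]
```

View pics/crop2.png

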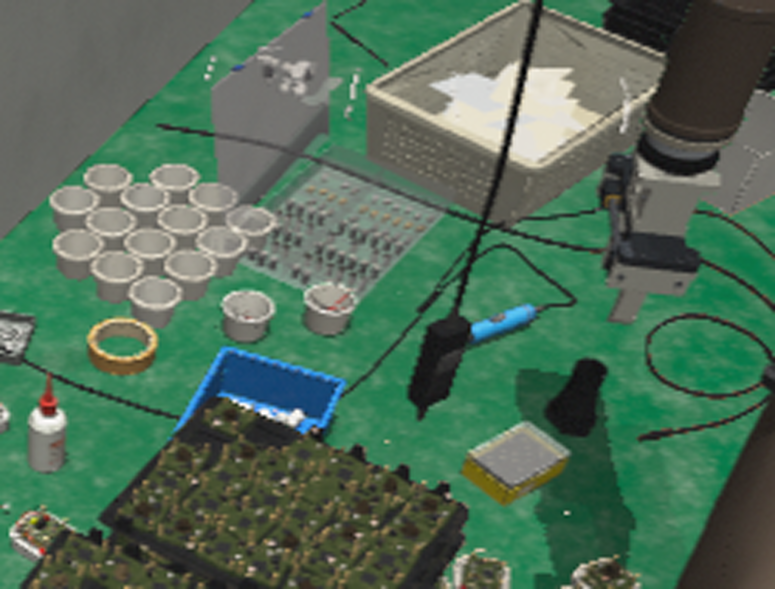

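```bash
python3 - <<'E'
from h import *
c,im,dp=load("scene0")
uv=np.array([(u,v) for v in range(101,137) for u in range(458,486) if im[v,u].max()<60]); P=depthpts(c,uv,dp); P=P[P[:,1]>-.6]
print(len(P),np.percentile(P,[2,10,50,90,98],axis=0).round(3))
# cord pixels
r=rays(c,[(503,0),(497,30),(489,70),(480,97)]);o=c[2]
for x in(.33,.36,.39): print(x,[(o+q*((x-o[0])/q[0])).round(3).tolist() for q in r])
t,imt,dt=load("top0")
# project candidates to top
X=np.array([[.336,-.463,.2],[.336,-.463,.13],[.336,-.47,.26],[.36,-.46,.6]])
rv=cv2.Rodrigues(np.diag([1,-1,-1])@t[3].T)[0]; tv=-np.diag([1,-1,-1])@t[3].T@t[2]
print(cv2.projectPoints(X,rv,tv,t[0],t[1])[0][:,0].round(0))
E
```

```text
378 [[ 0.324 -0.484  0.1  ]
 [ 0.327 -0.478  0.118]
 [ 0.341 -0.458  0.169]
 [ 0.357 -0.449  0.208]
 [ 0.361 -0.446  0.217]]
0.33 [[0.33, -0.308, 0.624], [0.33, -0.356, 0.527], [0.33, -0.438, 0.363], [0.33, -0.438, 0.265]]
0.36 [[0.36, -0.479, 0.547], [0.36, -0.535, 0.435], [0.36, -0.631, 0.243], [0.36, -0.631, 0.129]]
0.39 [[0.39, -0.651, 0.47], [0.39, -0.714, 0.342], [0.39, -0.823, 0.124], [0.39, -0.823, -0.006]]
[[454. 263.]
 [448. 262.]
 [461. 264.]
 [496. 262.]]
```

Call:
{"fn": "apply_moves", "kwargs": {
  "commands": [
    [100,-0.2,0.64,0.48,0],
    [100,-0.2,0.64,0.48,0],
    [100,-0.2,0.64,0.48,0],
    [100,-0.2,0.64,0.48,0],
    [100,-0.2,0.64,0.48,0],
    [100,-0.2,0.64,0.48,0],
    [100,0,0,0,0]
  ]
}}

```text
clock: 0.98
position: [0.1349, -0.3581, 0.4018]
ee_rot: [3.093, 0.528, 0.002]
force: [1.1, -0.8, -0.7]
width: 0.998
gripper_force: 0.0
```

Call:
{"fn": "apply_moves", "kwargs": {
  "commands": [
    [100,0.6,0.4,0,0],
    [100,0.6,0.4,0,0],
    [100,0.6,0.4,0,0],
    [100,0.5,0.65,0,0],
    [100,0.5,0.65,0,0],
    [100,0.5,0.65,0,0],
    [100,0.6,0.6,0,0],
    [100,0.7,0.5,0,0],
    [100,0.8,0.3,-0.2,0],
    [100,0.8,0.3,-0.2,0],
    [100,0.8,0.3,-0.2,0],
    [100,0,0,0,0]
  ]
}}

```text
clock: 2.48
position: [0.557, -0.0487, 0.3596]
ee_rot: [-3.092, -0.532, 0.007]
force: [-0.8, 0.4, -0.1]
width: 0.997
gripper_force: 0.0
```

```bash
python3 - <<'E'
from h import *
s=observe(); print(s["position"],s["ee_rot"],np.round(s["joints"],2))
p=imaging.camera_params("wrist"); print(np.round(p["tool_from_camera"],3).tolist(),np.round(p["camera_matrix"],0).tolist())
c,im,dp=grab("wrist","w1"); print(onplane(c,[[320,200],[0,0],[640,0],[640,400],[0,400]],0.02).round(3))
E
```

```text
[ 0.55704233 -0.04871358  0.35957022] [-3.0918424  -0.53166578  0.00663406] [ 0.46  0.32 -0.63  1.47  0.19  1.41 -1.41]
[[0.001, 0.965, 0.261, 0.07], [1.0, -0.0, -0.001, -0.0], [-0.001, 0.261, -0.965, -0.159], [0.0, 0.0, 0.0, 1.0]] [[319.0, 0.0, 322.0], [0.0, 319.0, 196.0], [0.0, 0.0, 1.0]]
[[ 0.487 -0.069  0.02 ]
 [ 0.612  0.454  0.02 ]
 [ 0.912 -0.393  0.02 ]
 [ 0.31  -0.807  0.02 ]
 [-0.124  0.399  0.02 ]]
```

View pics/w1.png

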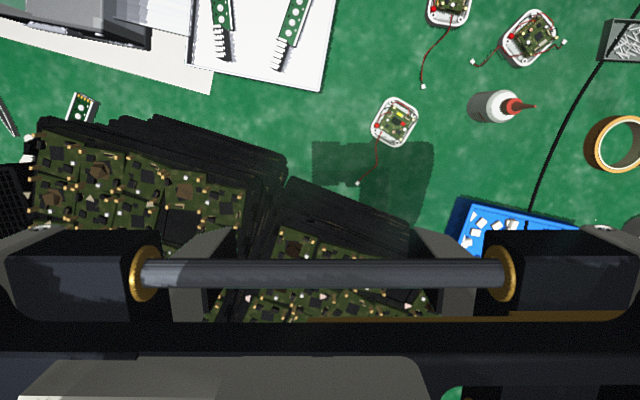

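Call:
{"fn": "apply_moves", "kwargs": {
  "commands": [
    [100,0.1,0.7,0,0],
    [100,0.1,0.7,0,0],
    [100,0.1,0.7,0,0],
    [100,0,0,0,0],
    [100,0,0,0,0]
  ]
}}

```text
clock: 3.15
position: [0.5729, 0.0744, 0.3635]
ee_rot: [3.096, 0.526, -0.0]
force: [-0.1, -1.0, 1.0]
width: 0.998
gripper_force: 0.0
```

```bash
python3 - <<'E'
from h import *
s=observe(); print(s["position"],s["ee_rot"])
c,im,dp=grab("wrist","w2")
E
```

```text
[0.57287717 0.07438358 0.36353436] [ 3.09613076e+00  5.26338457e-01 -2.90789282e-04]
```

View pics/w2.png

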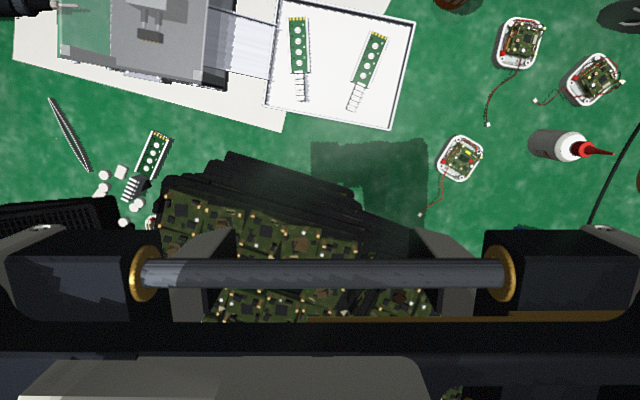

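```bash
python3 - <<'E'
from h import *
c,im,dp=load("w2")
hsv=cv2.cvtColor(im,cv2.COLOR_RGB2HSV); print(hsv[20,300],hsv[60,360],hsv[60,440],hsv[140,160],hsv[160,300])
H,W=dp.shape; uu,vv=np.meshgrid(np.arange(W),np.arange(H))
P=depthpts(c,np.c_[uu.ravel(),vv.ravel()],dp).reshape(H,W,3)
z=P[:,:,2]
def fit(box,zt,name):
    u0,v0,u1,v1=box
    g=np.zeros((H,W),np.uint8); g[v0:v1,u0:u1]=((hsv[v0:v1,u0:u1,0]>55)&(hsv[v0:v1,u0:u1,0]<95)&(hsv[v0:v1,u0:u1,1]>90)).astype(np.uint8)*255
    cs=cv2.findContours(cv2.morphologyEx(g,cv2.MORPH_CLOSE,np.ones((7,7))),0,2)[0]; k=max(cs,key=cv2.contourArea)
    q=onplane(c,k[:,0,:].astype(float),zt-.026)[:,:2]; r=cv2.minAreaRect((q*1000).astype(np.float32)); b=cv2.boxPoints(r)
    print(name,"board",np.round(r[0],1),np.round(r[1],1),r[2])
    e=b[1]-b[0] if np.linalg.norm(b[1]-b[0])>np.linalg.norm(b[2]-b[1]) else b[2]-b[1]
    print("  heading",np.degrees(np.arctan2(e[1],e[0])), "board z",np.median(z[tuple(k[:,0,::-1].T)]).round(3))
    m=np.zeros((H,W),bool); m[v0:v1,u0:u1]=(z[v0:v1,u0:u1]>zt-.012)&(z[v0:v1,u0:u1]<zt+.015)
    A=P[m]; print("  tail n",len(A),A.mean(0).round(3),cv2.minAreaRect((A[:,:2]*1000).astype(np.float32)))
fit((283,10,320,110),.05,"t1"); fit((340,25,392,120),.05,"t2"); fit((118,125,178,210),.04,"u")
print("tray floor",[z[80,350].round(4),z[30,350].round(4),z[100,380].round(4)],"bench",z[160,300].round(4))
E
```

```text
[ 30 121 162] [ 43   8 218] [ 72 144 131] [ 71 157  91] [ 71  98 136]
t1 board [711.6 159. ] [68.2 21.4] 21.278675079345703
  heading 21.27866 board z 0.021
  tail n 270 [0.66  0.138 0.046] ((659.9946899414062, 138.4193115234375), (39.992454528808594, 12.128257751464844), 21.543434143066406)
t2 board [741.2  55.2] [21.1 39.7] 88.33011627197266
  heading -1.6698844 board z 0.021
  tail n 255 [0.672 0.058 0.046] ((671.9891357421875, 57.49407196044922), (12.105316162109375, 39.73635482788086), 87.80290985107422)
u board [459.5 332.9] [154.4  95.2] 9.872718811035156
  heading 9.872706 board z 0.002
  tail n 282 [0.426 0.342 0.037] ((425.63165283203125, 343.0473327636719), (13.100309371948242, 40.65460205078125), 78.38211822509766)
tray floor [np.float64(0.0134), np.float64(0.0112), np.float64(0.0111)] bench 0.0004
```

```bash
python3 - <<'E'
from h import *
pts=[]
for t in("w2","top0"):
    c,im,dp=load(t); H,W=dp.shape; uu,vv=np.meshgrid(np.arange(W),np.arange(H)); P=depthpts(c,np.c_[uu.ravel(),vv.ravel()],dp)[(dp>0).ravel()]
    m=(P[:,0]>.55)&(P[:,0]<.85)&(P[:,1]>.15)&(P[:,1]<.45)&(P[:,2]>.1)&(P[:,2]<.135); A=P[m]
    r=cv2.minAreaRect((A[:,:2]*1000).astype(np.float32)); print(t,len(A),r,cv2.boxPoints(r).round(0).tolist())
    B=P[(P[:,0]>.57)&(P[:,0]<.72)&(P[:,1]>.18)&(P[:,1]<.27)&(P[:,2]>.005)]
    for y in np.arange(.19,.27,.01):
        print(round(y,3),[ (lambda q: round(float(np.percentile(q,95)),3) if len(q) else None)(B[(abs(B[:,1]-y)<.005)&(abs(B[:,0]-x)<.01),2]) for x in(.58,.6,.62,.64,.66,.68,.7)])
E
```

```text
w2 11011 ((652.3359985351562, 336.43487548828125), (99.62069702148438, 173.02557373046875), 8.891369819641113) [[590.0, 414.0], [616.0, 243.0], [715.0, 259.0], [688.0, 430.0]]
0.19 [0.006, 0.006, 0.029, 0.031, 0.04, 0.031, 0.031]
0.2 [0.007, 0.006, 0.006, None, 0.045, 0.033, 0.031]
0.21 [0.006, 0.005, 0.005, 0.05, 0.047, 0.037, 0.035]
0.22 [0.006, None, None, 0.054, 0.042, 0.04, 0.039]
0.23 [0.006, None, 0.005, 0.057, 0.045, 0.044, 0.043]
0.24 [0.006, 0.005, 0.113, 0.062, 0.049, 0.047, 0.046]
0.25 [None, None, 0.119, 0.119, 0.119, 0.117, 0.05]
0.26 [None, None, 0.12, 0.12, 0.12, 0.119, 0.119]
0.27 [None, None, 0.12, 0.12, 0.12, 0.12, 0.12]
top0 1576 ((717.4459228515625, 344.38330078125), (236.9635009765625, 172.1341094970703), 8.883397102355957) [[587.0, 411.0], [614.0, 241.0], [848.0, 278.0], [821.0, 448.0]]
0.19 [0.012, 0.009, 0.011, 0.035, 0.041, 0.032, 0.034]
0.2 [0.01, 0.012, 0.017, 0.044, 0.037, 0.036, 0.039]
0.21 [0.009, 0.014, 0.018, 0.051, 0.041, 0.043, 0.042]
0.22 [None, 0.007, 0.009, 0.056, 0.05, 0.046, 0.045]
0.23 [0.007, 0.01, 0.009, 0.053, 0.046, 0.052, 0.047]
0.24 [0.011, 0.015, 0.113, 0.061, 0.054, 0.05, 0.049]
0.25 [0.007, 0.015, 0.125, 0.123, 0.125, 0.124, 0.104]
0.26 [0.01, 0.011, 0.127, 0.129, 0.122, 0.127, 0.126]
0.27 [0.009, 0.01, 0.121, 0.122, 0.128, 0.126, 0.123]
```

Call:
{"fn": "apply_moves", "kwargs": {
  "commands": [
    [60,0.28,-0.05,-0.7,-0.25],
    [60,0.28,-0.05,-0.7,-0.25],
    [60,0.28,-0.05,-0.7,-0.25],
    [60,0.28,-0.05,-0.7,0],
    [60,0.28,-0.05,-0.7,0],
    [60,0.25,-0.03,-0.7,0],
    [60,0,0,0,0],
    [60,0,0,0,0]
  ],
  "newtons": 20
}}

```text
clock: 4.2
position: [0.6724, 0.0583, 0.1131]
ee_rot: [-3.141, 0.06, -0.002]
force: [-0.0, -0.4, 0.8]
width: 0.6
gripper_force: 0.0
```

```bash
cat >> h.py <<'E'
def st():
    s=observe(); m=R.from_rotvec(s["ee_rot"]).as_matrix(); y=m[:,1]; a=np.degrees(np.arctan2(y[1],y[0]))%180
    print("t",round(s["clock"],2),"pos",np.round(s["position"],4),"yline",round(a,2),"tilt",np.degrees(np.arccos(-m[2,2])).round(2),"F",np.round(s["force"],1),"w",round(s["width"],3),"gf",round(s["gripper_force"],1)); return s,a
E
python3 - <<'E'
from h import *
st(); c,im,dp=grab("wrist","w3")
E
```

```text
t 4.2 pos [0.6724 0.0583 0.1131] yline 87.8 tilt 0.07 F [-0.  -0.4  0.8] w 0.6 gf 0.0
```

Call:
{"fn": "apply_moves", "kwargs": {
  "commands": [
    [60,0,0,-0.5,0],
    [60,0,0,-0.5,0],
    [60,0,0,-0.5,0],
    [60,0,0,-0.03,0],
    [0,0,0,0,0],
    [0,0,0,0,0],
    [0,0,0,0,0],
    [0,0,0,0,0]
  ],
  "newtons": 20
}}

```text
clock: 5.25
position: [0.6724, 0.0589, 0.0203]
ee_rot: [-3.141, 0.059, -0.001]
force: [-0.5, 0.2, 0.7]
width: 0.215
gripper_force: 0.0
```

Call:
{"fn": "apply_moves", "kwargs": {
  "commands": [
    [0,0,0,0,0],
    [0,0,0,0,0],
    [0,0,0,0,0]
  ]
}}

```text
clock: 5.62
position: [0.6722, 0.0589, 0.0199]
ee_rot: [3.141, -0.059, 0.0]
force: [-0.9, -0.3, 2.7]
width: 0.129
gripper_force: 20.0
```

```bash
python3 - <<'E'
from h import *
s,_=st(); print(np.round(s["joints"],2))
c,im,dp=load("top0"); H,W=dp.shape; uu,vv=np.meshgrid(np.arange(W),np.arange(H)); P=depthpts(c,np.c_[uu.ravel(),vv.ravel()],dp).reshape(H,W,3)
hsv=cv2.cvtColor(im,cv2.COLOR_RGB2HSV); m=((hsv[:,:,0]>98)&(hsv[:,:,0]<115)&(hsv[:,:,1]>120)).astype(np.uint8); m[:,:380]=0;m[:,470:]=0;m[:180]=0;m[250:]=0
k=max(cv2.findContours(cv2.morphologyEx(m,cv2.MORPH_CLOSE,np.ones((9,9))),0,2)[0],key=cv2.contourArea)
q=onplane(c,k[:,0].astype(float),.064); r=cv2.minAreaRect((q[:,:2]*1000).astype(np.float32)); print(r,cv2.boxPoints(r).round().tolist())
for y in np.arange(-.30,-.18,.01): print(y.round(2),[round(float(np.percentile(P[(abs(P[:,:,1]-y)<.005)&(abs(P[:,:,0]-x)<.015)][:,2],90)),3) if ((abs(P[:,:,1]-y)<.005)&(abs(P[:,:,0]-x)<.015)).any() else None for x in (.42,.45,.48,.51,.54,.57)])
E
```

```text
t 5.62 pos [0.6722 0.0589 0.0199] yline 87.86 tilt 0.01 F [-0.9 -0.3  2.7] w 0.129 gf 20.0
[ 0.12  0.77 -0.46  1.6   0.42  0.87 -2.11]
((506.5777587890625, -387.7615966796875), (157.60459899902344, 214.2085418701172), 6.655542850494385) [[416.0, -291.0], [441.0, -503.0], [597.0, -485.0], [572.0, -272.0]]
-0.3 [0.069, 0.053, 0.044, 0.022, 0.01, 0.065]
-0.29 [0.066, 0.073, 0.071, 0.071, 0.055, 0.072]
-0.28 [0.007, 0.009, 0.018, 0.068, 0.07, 0.067]
-0.27 [0.006, 0.008, 0.007, 0.008, 0.008, 0.012]
-0.26 [0.01, None, None, 0.007, 0.007, 0.005]
-0.25 [None, None, None, 0.006, 0.007, 0.007]
-0.24 [None, None, None, 0.005, 0.003, 0.006]
-0.23 [0.214, 0.218, 0.217, 0.214, 0.006, 0.006]
-0.22 [0.219, 0.22, 0.223, 0.219, 0.005, 0.007]
-0.21 [0.219, 0.228, 0.23, 0.218, 0.004, 0.008]
-0.2 [0.22, 0.225, 0.23, 0.217, 0.006, 0.004]
-0.19 [0.216, 0.223, 0.227, 0.217, 0.008, 0.003]
```

Call:
{"fn": "apply_moves", "kwargs": {
  "commands": [
    [0,0,0,0.4,0],
    [0,0,0,0.8,0],
    [0,0,0,0.8,0],
    [0,0,0,0.8,0],
    [0,0,0,0.8,0],
    [0,0,0,0.8,0],
    [0,0,0,0.3,0],
    [0,0,0,0,0]
  ]
}}

```text
clock: 6.62
position: [0.6724, 0.0591, 0.3021]
ee_rot: [-3.141, 0.059, -0.002]
force: [0.1, -0.0, -1.6]
width: 0.133
gripper_force: 20.0
```

Call:
{"fn": "apply_moves", "kwargs": {
  "commands": [
    [0,-0.19,-0.68,0,0.31],
    [0,-0.19,-0.68,0,0.31],
    [0,-0.19,-0.68,0,0.31],
    [0,-0.19,-0.68,0,0.31],
    [0,-0.19,-0.68,0,0.31],
    [0,-0.19,-0.68,0,0.31],
    [0,-0.19,-0.68,0,0.31],
    [0,-0.19,-0.68,0,0.31],
    [0,-0.19,-0.68,0,0.31],
    [0,-0.19,-0.68,0,0.31],
    [0,-0.19,-0.68,0,0.31],
    [0,0,0,0,0]
  ]
}}

```text
clock: 8.12
position: [0.5437, -0.3947, 0.2978]
ee_rot: [-2.114, -2.318, 0.004]
force: [-0.4, 0.3, -1.2]
width: 0.128
gripper_force: 20.0
```

```bash
python3 - <<'E'
from h import *
s,_=st(); print(np.round(s["joints"],2))
c,im,dp=grab("wrist","w4")
E
```

```text
t 8.12 pos [ 0.5437 -0.3947  0.2978] yline 5.28 tilt 0.27 F [-0.4  0.3 -1.2] w 0.128 gf 20.0
[ 1.03  0.61 -0.87  1.28  0.46  1.45  0.3 ]
```

View pics/w4.png

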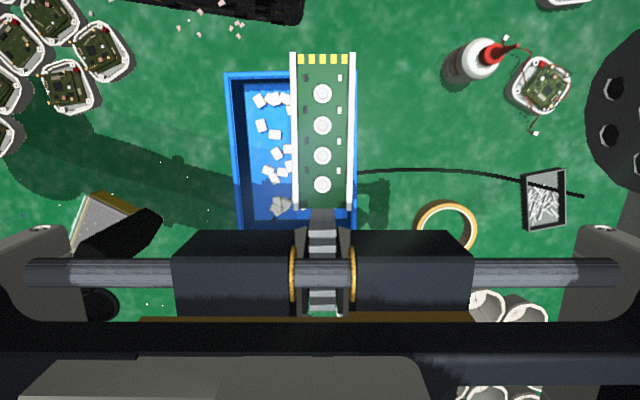

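```bash
python3 - <<'E'
from h import *
c,im,dp=load("w4")
print(depthpts(c,[(130,235),(145,225),(115,240),(100,260),(140,215),(100,305)],dp).round(3))
print("tote corners far",onplane(c,[(226,73),(356,73)],.064).round(3), "floor lvl right edge", onplane(c,[(357,200),(228,150)],.064).round(3))
E
```

```text
[[ 0.359 -0.461  0.166]
 [ 0.36  -0.459  0.14 ]
 [ 0.358 -0.457  0.187]
 [ 0.483 -0.369  0.38 ]
 [ 0.348 -0.454  0.127]
 [ 0.218 -0.648  0.026]]
tote corners far [[ 0.421 -0.294  0.064]
 [ 0.571 -0.28   0.064]] floor lvl right edge [[ 0.591 -0.431  0.064]
 [ 0.425 -0.383  0.064]]
```

Call:
{"fn": "apply_moves", "kwargs": {
  "commands": [
    [0,0.07,-0.14,-0.3,0.05],
    [0,0,0,-0.8,0],
    [0,0,0,-0.8,0],
    [0,0,0,-0.8,0],
    [0,0,0,-0.8,0],
    [0,0,0,-0.6,0],
    [0,0,0,-0.4,0],
    [0,0,0,0,0],
    [0,0,0,-0.16,0],
    [0,0,0,0,0]
  ]
}}

```text
clock: 9.43
position: [0.5512, -0.3985, 0.0226]
ee_rot: [2.081, 2.352, -0.0]
force: [-0.2, -0.8, -1.6]
width: 0.134
gripper_force: 20.0
```

Call:
{"fn": "apply_moves", "kwargs": {
  "commands": [
    [0,0,0,-0.12,0],
    [0,0,0,0,0],
    [25,0,0,0,0],
    [25,0,0,0,0],
    [25,0,0,0,0]
  ]
}}

```text
clock: 10.05
position: [0.5473, -0.399, 0.0149]
ee_rot: [-2.08, -2.348, 0.007]
force: [-15.1, 1.1, 11.0]
width: 0.243
gripper_force: 7.2
```

Call:
{"fn": "apply_moves", "kwargs": {
  "commands": [
    [21,-0.04,0,0,0],
    [21,0,0,0,0]
  ]
}}

```text
clock: 10.3
position: [0.5484, -0.3984, 0.0149]
ee_rot: [2.082, 2.352, 0.0]
force: [-0.3, 0.3, 0.5]
width: 0.214
gripper_force: 0.0
```

```bash
python3 - <<'E'
from h import *
s,_=st()
E
```

```text
t 10.3 pos [ 0.5484 -0.3984  0.0149] yline 6.98 tilt 0.01 F [-0.3  0.3  0.5] w 0.214 gf 0.0
```

Call:
{"fn": "apply_moves", "kwargs": {
  "commands": [
    [21,0,0,0.3,0],
    [21,0,0,0.6,0],
    [21,0,0,0.8,0],
    [21,0,0,0.8,0],
    [21,0,0,0.8,0],
    [21,0,0,0.8,0],
    [21,0,0,0.6,0],
    [60,0,0,0,0]
  ]
}}

```text
clock: 11.3
position: [0.5503, -0.3978, 0.3019]
ee_rot: [2.077, 2.349, 0.003]
force: [-0.2, -0.1, -0.7]
width: 0.274
gripper_force: 0.0
```

```bash
python3 - <<'E'
from h import *
s,_=st(); c,im,dp=grab("wrist","w5")
H,W=dp.shape; uu,vv=np.meshgrid(np.arange(W),np.arange(H)); P=depthpts(c,np.c_[uu.ravel(),vv.ravel()],dp).reshape(H,W,3)
m=(P[:,:,2]>.033)&(P[:,:,2]<.05)&(abs(P[:,:,0]-.53)<.05)&(abs(P[:,:,1]+.39)<.07)
print(m.sum(),np.median(P[m],0).round(3))
E
```

```text
t 11.3 pos [ 0.5503 -0.3978  0.3019] yline 7.03 tilt 0.39 F [-0.2 -0.1 -0.7] w 0.274 gf 0.0
342 [ 0.553 -0.395  0.043]
```

Call:
{"fn": "apply_moves", "kwargs": {
  "commands": [
    [60,0.16,0.72,0,-0.22],
    [60,0.16,0.72,0,-0.22],
    [60,0.16,0.72,0,-0.22],
    [60,0.16,0.72,0,-0.22],
    [60,0.16,0.72,0,-0.22],
    [60,0.16,0.72,0,-0.22],
    [60,0.16,0.72,0,-0.22],
    [60,0.16,0.72,0,-0.22],
    [60,0.16,0.72,0,-0.22],
    [60,0.16,0.72,0,-0.22],
    [60,0.16,0.72,0,-0.22],
    [60,0.16,0.72,0,-0.22]
  ]
}}

```text
clock: 12.85
position: [0.6633, 0.1213, 0.296]
ee_rot: [3.088, 0.577, -0.003]
force: [-0.1, 0.1, -0.3]
width: 0.6
gripper_force: 0.0
```

Call:
{"fn": "apply_moves", "kwargs": {
  "commands": [
    [60,0,0,-0.4,0],
    [60,0,0,-0.8,0],
    [60,0,0,-0.8,0],
    [60,0,0,-0.8,0],
    [60,0,0,0,0],
    [60,0,0,0,0]
  ]
}}

```text
clock: 13.6
position: [0.6643, 0.1207, 0.1305]
ee_rot: [-3.087, -0.582, -0.002]
force: [0.5, -0.3, 0.9]
width: 0.602
gripper_force: 0.0
```

```bash
python3 - <<'E'
from h import *
s,_=st(); print(np.round(s["joints"],2))
E
```

```text
t 13.6 pos [0.6643 0.1207 0.1305] yline 111.37 tilt 0.08 F [ 0.5 -0.3  0.9] w 0.602 gf 0.0
[ 0.1   0.67 -0.59  1.51  0.4   1.08 -1.78]
```

Call:
{"fn": "apply_moves", "kwargs": {
  "commands": [
    [60,0,0.04,-0.6,0],
    [60,0,0,-0.6,0],
    [60,0,0,-0.6,0],
    [60,0,0,-0.05,0],
    [60,0,0,0,0]
  ]
}}

```text
clock: 14.22
position: [0.6652, 0.1232, 0.0204]
ee_rot: [-3.087, -0.582, -0.005]
force: [-0.1, 1.2, -0.2]
width: 0.598
gripper_force: 0.0
```

Call:
{"fn": "apply_moves", "kwargs": {
  "commands": [
    [0,0,0,0,0],
    [0,0,0,0,0],
    [0,0,0,0,0],
    [0,0,0,0,0],
    [0,0,0,0,0],
    [0,0,0,0,0],
    [0,0,0,0,0]
  ]
}}

```text
clock: 15.1
position: [0.6638, 0.1225, 0.018]
ee_rot: [3.087, 0.582, 0.0]
force: [-0.4, 0.8, 2.2]
width: 0.128
gripper_force: 20.0
```

Call:
{"fn": "apply_moves", "kwargs": {
  "commands": [
    [0,0,0,0.4,0],
    [0,0,0,0.8,0],
    [0,0,0,0.8,0],
    [0,0,0,0.8,0],
    [0,0,0,0.8,0],
    [0,0,0,0.8,0],
    [0,0,0,0.3,0],
    [0,0,0,0,0]
  ]
}}

```text
clock: 16.1
position: [0.664, 0.1225, 0.3003]
ee_rot: [3.087, 0.582, 0.002]
force: [0.7, 0.1, -1.7]
width: 0.128
gripper_force: 20.0
```

Call:
{"fn": "apply_moves", "kwargs": {
  "commands": [
    [0,-0.23,-0.72,0,0.22],
    [0,-0.23,-0.72,0,0.22],
    [0,-0.23,-0.72,0,0.22],
    [0,-0.23,-0.72,0,0.22],
    [0,-0.23,-0.72,0,0.22],
    [0,-0.23,-0.72,0,0.22],
    [0,-0.23,-0.72,0,0.22],
    [0,-0.23,-0.72,0,0.22],
    [0,-0.23,-0.72,0,0.22],
    [0,-0.23,-0.72,0,0.22],
    [0,-0.23,-0.72,0,0.22],
    [0,0,0,0,0]
  ]
}}

```text
clock: 17.6
position: [0.5086, -0.3577, 0.2963]
ee_rot: [-2.212, -2.225, 0.004]
force: [0.1, 0.4, -2.4]
width: 0.128
gripper_force: 20.0
```

Call:
{"fn": "apply_moves", "kwargs": {
  "commands": [
    [0,-0.2,-0.75,0,0.22],
    [0,0,0,0,0]
  ]
}}

```text
clock: 17.85
position: [0.4975, -0.4013, 0.2969]
ee_rot: [-2.085, -2.345, 0.003]
force: [0.9, 0.3, -0.9]
width: 0.129
gripper_force: 20.0
```

```bash
python3 - <<'E'
from h import *
s,_=st(); print(np.round(s["joints"],2))
E
```

```text
t 17.85 pos [ 0.4975 -0.4013  0.2969] yline 6.72 tilt 0.22 F [ 0.9  0.3 -0.9] w 0.129 gf 20.0
[ 1.12  0.56 -0.87  1.37  0.42  1.41  0.37]
```

Call:
{"fn": "apply_moves", "kwargs": {
  "commands": [
    [0,0,-0.05,-0.3,0],
    [0,0,0,-0.8,0],
    [0,0,0,-0.8,0],
    [0,0,0,-0.8,0],
    [0,0,0,-0.8,0],
    [0,0,0,-0.6,0],
    [0,0,0,-0.4,0],
    [0,0,0,-0.16,0],
    [0,0,0,0,0],
    [0,0,0,0,0]
  ]
}}

```text
clock: 19.1
position: [0.5006, -0.4006, 0.0213]
ee_rot: [2.081, 2.352, 0.001]
force: [0.5, -0.7, -0.3]
width: 0.13
gripper_force: 20.0
```

Call:
{"fn": "apply_moves", "kwargs": {
  "commands": [
    [0,-0.04,0,-0.11,0],
    [0,0,0,0,0],
    [23,0,0,0,0],
    [23,0,0,0,0],
    [23,0,0,0,0]
  ]
}}

```text
clock: 19.73
position: [0.4977, -0.4007, 0.0139]
ee_rot: [2.082, 2.352, 0.0]
force: [-0.1, 0.0, 0.4]
width: 0.228
gripper_force: 0.0
```

Call:
{"fn": "apply_moves", "kwargs": {
  "commands": [
    [23,0,0,0.3,0],
    [23,0,0,0.6,0],
    [23,0,0,0.8,0],
    [23,0,0,0.8,0],
    [23,0,0,0.8,0],
    [23,0,0,0.8,0],
    [23,0,0,0.6,0],
    [60,0,0,0,0]
  ]
}}

```text
clock: 20.72
position: [0.4991, -0.4004, 0.3005]
ee_rot: [2.077, 2.348, 0.002]
force: [-0.7, 0.0, 0.6]
width: 0.295
gripper_force: 0.0
```

```bash
python3 - <<'E'
from h import *
s,_=st(); c,im,dp=grab("wrist","w6")
H,W=dp.shape; uu,vv=np.meshgrid(np.arange(W),np.arange(H)); P=depthpts(c,np.c_[uu.ravel(),vv.ravel()],dp).reshape(H,W,3)
for x0 in(.553,.498):
    m=(P[:,:,2]>.033)&(P[:,:,2]<.055)&(abs(P[:,:,0]-x0)<.02)&(abs(P[:,:,1]+.4)<.07); print(m.sum(),np.median(P[m],0).round(3))
E
```

```text
t 20.73 pos [ 0.4991 -0.4004  0.3005] yline 7.02 tilt 0.37 F [-0.7  0.   0.6] w 0.295 gf 0.0
351 [ 0.552 -0.394  0.044]
274 [ 0.497 -0.4    0.042]
```

Call:
{"fn": "apply_moves", "kwargs": {
  "commands": [
    [60,-0.06,0.72,0.05,-0.22],
    [60,-0.06,0.72,0.05,-0.22],
    [60,-0.06,0.72,0.05,-0.22],
    [60,-0.06,0.72,0.05,-0.22],
    [60,-0.06,0.72,0.05,-0.22],
    [60,-0.06,0.72,0.05,-0.22],
    [60,-0.06,0.72,0.05,-0.22],
    [60,-0.06,0.72,0.05,-0.22],
    [60,-0.06,0.72,0.05,-0.22],
    [60,-0.06,0.72,0.05,-0.22],
    [60,-0.06,0.72,0.05,-0.22],
    [60,-0.06,0.72,0.05,-0.22]
  ]
}}

```text
clock: 22.28
position: [0.4533, 0.1187, 0.3312]
ee_rot: [3.088, 0.576, -0.002]
force: [0.2, 0.1, -0.4]
width: 0.597
gripper_force: 0.0
```

```bash
python3 - <<'E'
from h import *
s,_=st(); print(np.round(s["joints"],2))
E
```

```text
t 22.27 pos [0.4533 0.1187 0.3312] yline 111.14 tilt 0.08 F [ 0.2  0.1 -0.4] w 0.597 gf 0.0
[ 0.39  0.21 -0.89  1.71  0.17  1.3  -1.74]
```

Call:
{"fn": "apply_moves", "kwargs": {
  "commands": [
    [60,-0.09,0.74,0,-0.2],
    [60,-0.09,0.74,0,-0.2],
    [60,-0.09,0.74,0,-0.2],
    [60,-0.09,0.74,-0.2,-0.2],
    [60,-0.09,0.74,-0.3,-0.2],
    [60,0,0,-0.3,-0.14],
    [60,0,0,0,0]
  ]
}}

```text
clock: 23.15
position: [0.4266, 0.3386, 0.282]
ee_rot: [3.122, -0.309, -0.002]
force: [-0.2, -0.3, 1.0]
width: 0.598
gripper_force: 0.0
```

```bash
python3 - <<'E'
from h import *
s,_=st(); print(np.round(s["joints"],2))
c,im,dp=grab("wrist","w7")
H,W=dp.shape; uu,vv=np.meshgrid(np.arange(W),np.arange(H)); P=depthpts(c,np.c_[uu.ravel(),vv.ravel()],dp).reshape(H,W,3)
m=(P[:,:,2]>.1)&(P[:,:,2]<.135)&(P[:,:,0]>.55)&(P[:,:,0]<.7)&(abs(P[:,:,1]-.32)<.13); A=P[m]
r=cv2.minAreaRect((A[:,:2]*1000).astype(np.float32)); print(r,cv2.boxPoints(r).round(1).tolist())
E
```

```text
t 23.15 pos [0.4266 0.3386 0.282 ] yline 78.71 tilt 0.25 F [-0.2 -0.3  1. ] w 0.598 gf 0.0
[-0.29  0.34 -0.63  1.64  0.21  1.23 -2.74]
((598.14208984375, 382.857421875), (68.67338562011719, 17.948389053344727), 83.21298217773438) [[585.2000122070312, 349.79998779296875], [603.0, 347.70001220703125], [611.0999755859375, 415.8999938964844], [593.2999877929688, 418.0]]
```

View pics/w7.png

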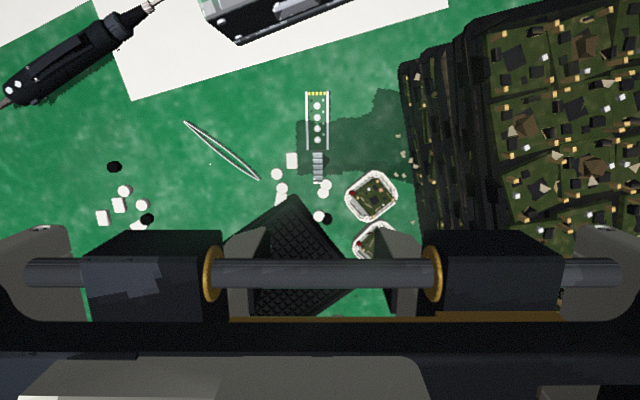

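```bash
python3 - <<'E'
from h import *
c,im,dp=load("w7"); H,W=dp.shape; uu,vv=np.meshgrid(np.arange(W),np.arange(H)); P=depthpts(c,np.c_[uu.ravel(),vv.ravel()],dp).reshape(H,W,3)
z=P[:,:,2]
m=np.zeros((H,W),bool); m[140:190,306:330]=(z[140:190,306:330]>.028)&(z[140:190,306:330]<.05)
A=P[m]; r=cv2.minAreaRect((A[:,:2]*1000).astype(np.float32)); print("tail",len(A),r, A[:,2].max())
g=A[:,:2].mean(0); g=np.array(r[0])/1000
h=np.radians(-11.5); ex=np.array([np.cos(h),np.sin(h)]); ey=np.array([-ex[1],ex[0]])
L=np.stack([(P[:,:,:2]-g)@ex,(P[:,:,:2]-g)@ey],-1)*1000
w=(im.min(2)>150)&(abs(L[:,:,0])<45)&(abs(L[:,:,1])<60)&(z<.028)
n,lab,stt,cen=cv2.connectedComponentsWithStats(w.astype(np.uint8))
for i in range(1,n):
    if stt[i,4]>15:
        k=lab==i; print(cen[i].round(),stt[i,4],"x",L[k][:,0].min().round(1),L[k][:,0].max().round(1),"y",L[k][:,1].min().round(1),L[k][:,1].max().round(1),"z",np.percentile(z[k],95).round(4))
# zoom crop
cv2.imwrite("pics/c7.png",cv2.resize(im[80:215,250:410,::-1],None,fx=4,fy=4,interpolation=cv2.INTER_CUBIC))
k=(z>.01)&(abs(L[:,:,0])<14)&(abs(L[:,:,1])>9)&(abs(L[:,:,1])<45); print("obst",[(L[p][0].round(),L[p][1].round(),z[p].round(3)) for p in list(zip(*np.where(k)))[::8]])
E
```

```text
tail 290 ((426.1743469238281, 342.9361877441406), (11.405791282653809, 39.53819274902344), 78.76481628417969) 0.042568337155922176
[307. 140.] 29 x 20.9 44.9 y 12.8 16.0 z 0.0158
[328. 139.] 35 x 21.0 44.6 y -13.7 -12.1 z 0.016
[317. 140.] 32 x 29.9 36.6 y -3.0 5.0 z 0.0149
[291. 160.] 180 x -5.7 15.4 y 28.1 44.3 z 0.0126
[277. 174.] 85 x -20.6 -5.5 y 48.5 59.8 z 0.0145
[324. 188.] 178 x -44.6 -20.7 y -18.3 1.1 z 0.0147
[353. 188.] 123 x -44.9 -16.7 y -59.5 -37.2 z 0.0233
[281. 190.] 143 x -45.0 -25.8 y 42.2 59.5 z 0.0141
obst [(np.float64(14.0), np.float64(42.0), np.float64(0.01)), (np.float64(14.0), np.float64(31.0), np.float64(0.01)), (np.float64(13.0), np.float64(32.0), np.float64(0.012)), (np.float64(11.0), np.float64(32.0), np.float64(0.01)), (np.float64(10.0), np.float64(36.0), np.float64(0.011)), (np.float64(8.0), np.float64(40.0), np.float64(0.011)), (np.float64(8.0), np.float64(28.0), np.float64(0.011)), (np.float64(7.0), np.float64(36.0), np.float64(0.012)), (np.float64(7.0), np.float64(-13.0), np.float64(0.01)), (np.float64(6.0), np.float64(33.0), np.float64(0.012)), (np.
[... 28228 characters left out ...]
3)), (np.float64(-4.0), np.float64(-38.0), np.float64(0.372)), (np.float64(-3.0), np.float64(-40.0), np.float64(0.372)), (np.float64(-2.0), np.float64(-41.0), np.float64(0.373)), (np.float64(-2.0), np.float64(-43.0), np.float64(0.373)), (np.float64(-4.0), np.float64(-37.0), np.float64(0.372)), (np.float64(-3.0), np.float64(-39.0), np.float64(0.373)), (np.float64(-3.0), np.float64(-41.0), np.float64(0.373)), (np.float64(-3.0), np.float64(-44.0), np.float64(0.373)), (np.float64(-4.0), np.float64(-37.0), np.float64(0.372)), (np.float64(-3.0), np.float64(-39.0), np.float64(0.373)), (np.float64(-3.0), np.float64(-41.0), np.float64(0.373)), (np.float64(-4.0), np.float64(-43.0), np.float64(0.373))]
```

View pics/c7.png

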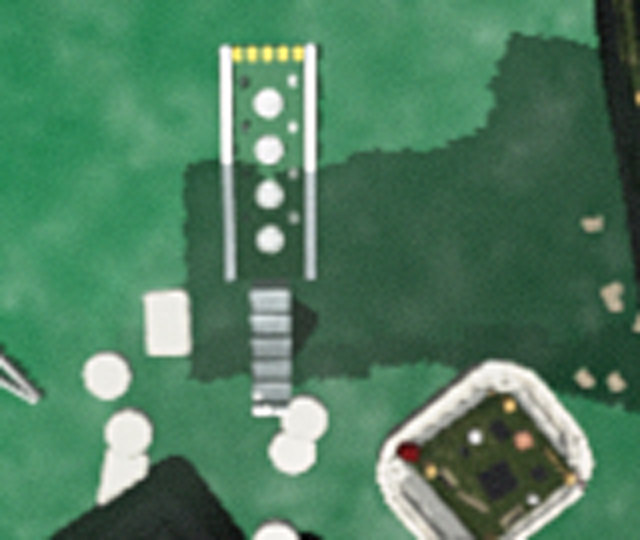

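```bash
python3 - <<'E'
from h import *
ey=np.array([.196,.981]); ex=np.array([.981,-.196]); g=np.array([.4262,.3429])
for t in("w7","top0","w2"):
    c,im,dp=load(t); H,W=dp.shape; uu,vv=np.meshgrid(np.arange(W),np.arange(H)); P=depthpts(c,np.c_[uu.ravel(),vv.ravel()],dp)[(dp>0).ravel()]
    L=np.c_[(P[:,:2]-g)@ex,(P[:,:2]-g)@ey]
    m=(abs(L[:,0])<.05)&(L[:,1]<-.03)&(L[:,1]>-.14)&(P[:,2]<.27)&(P[:,2]>.005)
    for zl,zh in((.03,.07),(.07,.12),(.12,.17),(.17,.27)):
        k=m&(P[:,2]>zl)&(P[:,2]<zh); print(t,zl,k.sum(),np.sort(L[k][:,1])[::-1][:30:6].round(3) if k.any() else "")
    m=(L[:,1]>.03)&(L[:,1]<.13)&(abs(L[:,0])<.05)&(P[:,2]>.02)&(P[:,2]<.2); print("left",m.sum(),P[m][:,2].max() if m.any() else "")
E
```

```text
w7 0.03 854 [-0.049 -0.05  -0.051 -0.052 -0.053]
w7 0.07 1732 [-0.111 -0.112 -0.112 -0.113 -0.113]
w7 0.12 1085 [-0.12  -0.121 -0.121 -0.122 -0.122]
w7 0.17 4434 [-0.111 -0.112 -0.112 -0.112 -0.113]
left 125 0.059960228612523925
top0 0.03 61 [-0.052 -0.059 -0.064 -0.068 -0.071]
top0 0.07 0 
top0 0.12 0 
top0 0.17 101 [-0.114 -0.118 -0.122 -0.124 -0.126]
left 13 0.062121025769993565
w2 0.03 37 [-0.049 -0.051 -0.052 -0.053 -0.054]
w2 0.07 0 
w2 0.12 0 
w2 0.17 1 [-0.134]
left 123 0.05880184617514694
```

Call:
{"fn": "apply_moves", "kwargs": {
  "commands": [
    [22,-0.01,0.04,-0.4,0],
    [22,0,0,-0.7,0],
    [22,0,0,-0.7,0],
    [22,0,0,-0.7,0],
    [22,0,0,0,0],
    [22,0,0,0,0]
  ]
}}

```text
clock: 23.95
position: [0.4274, 0.3428, 0.1356]
ee_rot: [-3.124, 0.309, -0.001]
force: [-0.2, 0.5, 0.3]
width: 0.217
gripper_force: 0.0
```

```bash
python3 - <<'E'
from h import *
s,_=st(); print(np.round(s["joints"],2))
E
```

```text
t 23.95 pos [0.4274 0.3428 0.1356] yline 78.71 tilt 0.12 F [-0.2  0.5  0.3] w 0.217 gf 0.0
[-0.49  0.44 -0.39  1.85  0.21  0.89 -2.74]
```

Call:
{"fn": "apply_moves", "kwargs": {
  "commands": [
    [22,-0.01,-0.02,-0.6,0],
    [22,0,0,-0.6,0],
    [22,0,0,-0.5,0],
    [22,0,0,-0.3,0],
    [22,0,0,0,0]
  ]
}}

```text
clock: 24.58
position: [0.4265, 0.3416, 0.0145]
ee_rot: [-3.125, 0.309, 0.0]
force: [-0.3, -0.5, -0.1]
width: 0.22
gripper_force: 0.0
```

```bash
python3 - <<'E'
from h import *
s,_=st(); print(np.round(s["joints"],2))
E
```

```text
t 24.57 pos [0.4265 0.3416 0.0145] yline 78.71 tilt 0.06 F [-0.3 -0.5 -0.1] w 0.22 gf 0.0
[-0.61  0.59 -0.22  1.96  0.21  0.62 -2.74]
```

Call:
{"fn": "apply_moves", "kwargs": {
  "commands": [
    [22,0,0,-0.04,0],
    [0,0,0,0,0],
    [0,0,0,0,0],
    [0,0,0,0,0],
    [0,0,0,0,0]
  ],
  "newtons": 45
}}

```text
clock: 25.2
position: [0.4268, 0.3416, 0.0125]
ee_rot: [-3.125, 0.31, -0.002]
force: [-0.5, -0.4, 6.9]
width: 0.133
gripper_force: 44.9
```

```bash
python3 - <<'E'
from h import *
s,_=st()
E
```

```text
t 25.2 pos [0.4268 0.3416 0.0125] yline 78.69 tilt 0.11 F [-0.5 -0.4  6.9] w 0.133 gf 44.9
```

```bash
python3 - <<'E'
from h import *
h=np.radians(8.89); ex=np.array([np.cos(h),np.sin(h)]); ey=np.array([-ex[1],ex[0]]); g=np.array([.6015,.327])
for t in("w7","top0","w2"):
    c,im,dp=load(t); H,W=dp.shape; uu,vv=np.meshgrid(np.arange(W),np.arange(H)); P=depthpts(c,np.c_[uu.ravel(),vv.ravel()],dp)[(dp>0).ravel()]
    L=np.c_[(P[:,:2]-g)@ex,(P[:,:2]-g)@ey]
    m=(P[:,2]>.05)&(P[:,2]<.262)&(P[:,1]<.26)&(P[:,1]>.1)&(L[:,0]<-.015)
    for x in np.arange(-.17,-.0,.01):
        k=m&(abs(L[:,0]-x)<.005)
        if k.sum()>3: q=np.sort(L[k][:,1])[::-1]; print(t,x.round(3),k.sum(),"ymax",q[:9:4].round(3),"zmax",P[k][:,2].max().round(3))
E
```

```text
w7 -0.17 3094 ymax [-0.076 -0.077 -0.077] zmax 0.234
w7 -0.16 3220 ymax [-0.078 -0.078 -0.079] zmax 0.238
w7 -0.15 3244 ymax [-0.079 -0.079 -0.08 ] zmax 0.241
w7 -0.14 3371 ymax [-0.08  -0.081 -0.081] zmax 0.236
w7 -0.13 3467 ymax [-0.082 -0.082 -0.082] zmax 0.235
w7 -0.12 3608 ymax [-0.084 -0.084 -0.084] zmax 0.233
w7 -0.11 3582 ymax [-0.078 -0.08  -0.08 ] zmax 0.236
w7 -0.1 2845 ymax [-0.081 -0.086 -0.087] zmax 0.236
w7 -0.09 1614 ymax [-0.088 -0.088 -0.088] zmax 0.218
top0 -0.17 100 ymax [-0.079 -0.084 -0.088] zmax 0.232
top0 -0.16 100 ymax [-0.081 -0.086 -0.089] zmax 0.239
top0 -0.15 103 ymax [-0.083 -0.087 -0.091] zmax 0.246
top0 -0.14 103 ymax [-0.084 -0.089 -0.092] zmax 0.234
top0 -0.13 99 ymax [-0.085 -0.091 -0.097] zmax 0.242
top0 -0.12 102 ymax [-0.087 -0.093 -0.096] zmax 0.234
top0 -0.11 94 ymax [-0.088 -0.094 -0.101] zmax 0.236
top0 -0.1 96 ymax [-0.09  -0.094 -0.099] zmax 0.234
top0 -0.09 35 ymax [-0.092 -0.1   -0.106] zmax 0.222
w2 -0.17 27 ymax [-0.098 -0.099 -0.1  ] zmax 0.231
w2 -0.16 224 ymax [-0.096 -0.097 -0.097] zmax 0.232
w2 -0.15 584 ymax [-0.084 -0.086 -0.087] zmax 0.235
w2 -0.14 680 ymax [-0.083 -0.084 -0.084] zmax 0.231
w2 -0.13 984 ymax [-0.085 -0.086 -0.086] zmax 0.234
w2 -0.12 1219 ymax [-0.088 -0.089 -0.09 ] zmax 0.232
w2 -0.11 1797 ymax [-0.087 -0.088 -0.089] zmax 0.235
w2 -0.1 2809 ymax [-0.088 -0.088 -0.089] zmax 0.236
w2 -0.09 1137 ymax [-0.09  -0.091 -0.091] zmax 0.217
```

```bash
python3 - <<'E'
from h import *
h=np.radians(8.89); ex=np.array([np.cos(h),np.sin(h)]); ey=np.array([-ex[1],ex[0]]); g=np.array([.6015,.327])
Ls=[]
for t in("w7","w2"):
    c,im,dp=load(t); H,W=dp.shape; uu,vv=np.meshgrid(np.arange(W),np.arange(H)); P=depthpts(c,np.c_[uu.ravel(),vv.ravel()],dp)[(dp>0).ravel()]
    L=np.c_[(P[:,:2]-g)@ex,(P[:,:2]-g)@ey]; m=(P[:,2]>.11)&(P[:,2]<.262)&(P[:,1]<.26)&(P[:,1]>.1)&(L[:,0]<-.015); Ls.append(L[m])
L=np.vstack(Ls); print("stack x max",np.sort(L[:,0])[::-1][:40:10])
for psi in(0,-4,-6,-8,-10,-12,-14):
    a=np.radians(psi); mx=np.array([np.cos(a),np.sin(a)]); my=np.array([-mx[1],mx[0]]); out=[]
    for n in(-.04,-.02,-.007,0,.01,.02,.03,.04,.05):
        G=-mx*(.095-n); q=L-G; u=abs(q@mx)-.0375; v=abs(q@my)-.095; d=np.maximum(u,v); out.append(round(float(np.sort(d)[5])*1000,1))
    print(psi,"slack/side",round((32-30/np.cos(a)-4*abs(np.tan(a)))/2,2),out)
E
```

```text
stack x max [-0.08525836 -0.08589388 -0.08618536 -0.0863717 ]
0 slack/side 1.0 [-15.3, -15.3, -15.3, -15.3, -14.6, -8.2, -7.0, -3.2, 3.7]
-4 slack/side 0.82 [-6.0, -7.9, -7.9, -7.9, -7.9, -7.9, -2.4, -1.0, 1.7]
-6 slack/side 0.71 [-2.6, -4.5, -4.5, -4.5, -4.5, -4.5, -3.8, 1.8, 2.5]
-8 slack/side 0.57 [0.8, -1.1, -1.1, -1.1, -1.1, -1.1, -1.1, 1.5, 4.9]
-10 slack/side 0.42 [4.2, 2.2, 2.2, 2.2, 2.2, 2.2, 2.2, 2.2, 7.5]
-12 slack/side 0.24 [7.4, 5.4, 5.4, 5.4, 5.4, 5.4, 5.4, 5.4, 6.1]
-14 slack/side 0.04 [10.8, 8.4, 8.4, 8.4, 8.4, 8.4, 8.4, 8.4, 8.4]
```

```bash
python3 - <<'E'
from h import *
p=imaging.camera_params("wrist"); T=np.array(p["tool_from_camera"])
c,im,dp=load("w7"); H,W=dp.shape; uu,vv=np.meshgrid(np.arange(W),np.arange(H))
K,d=c[0],c[1]; n=cv2.undistortPoints(np.c_[uu.ravel(),vv.ravel()].astype(float).reshape(-1,1,2),K,d)[:,0]
q=np.c_[n[:,0],-n[:,1],-np.ones(len(n))]*dp.ravel()[:,None]; t=q@T[:3,:3].T+T[:3,3]
m=(dp.ravel()>0)&(vv.ravel()>215)&(t[:,2]<.02)&(abs(t[:,0])<.06); t=t[m]
for z in np.arange(-.16,.01,.01):
    k=abs(t[:,2]-z)<.005
    if k.any(): print(z.round(2),k.sum(),"y",t[k][:,1].min().round(3),t[k][:,1].max().round(3),"x",t[k][:,0].min().round(3),t[k][:,0].max().round(3))
E
```

```text
-0.12 6383 y -0.051 0.017 x 0.023 0.028
-0.11 28627 y -0.065 0.066 x 0.01 0.028
-0.1 13176 y -0.069 0.068 x 0.004 0.035
-0.09 22584 y -0.081 0.081 x -0.012 0.037
-0.08 19441 y -0.087 0.087 x -0.022 0.037
-0.07 5315 y -0.087 0.086 x -0.031 0.037
-0.06 461 y -0.03 0.031 x -0.004 0.013
-0.05 651 y -0.03 0.03 x -0.011 0.007
-0.04 393 y -0.041 0.041 x -0.009 0.012
-0.03 791 y -0.044 0.044 x -0.009 0.012
-0.02 741 y -0.044 0.044 x 0.0 0.011
-0.01 570 y -0.043 0.043 x -0.005 0.012
0.0 159 y -0.036 0.035 x -0.007 0.011
```

Call:
{"fn": "apply_moves", "kwargs": {
  "commands": [
    [22,0,0,0,0],
    [22,0,0,0,0],
    [22,0,0,0.4,0],
    [22,0,0,0.7,0],
    [22,0,0,0.7,0],
    [22,0,0,0.7,0],
    [22,0,0,0.7,0],
    [70,0,0,0,0.34],
    [70,0,0,0,0.34],
    [70,0,0,0,0.34],
    [70,0,0,0,0.34],
    [70,0,0,0,0.34]
  ]
}}

```text
clock: 26.7
position: [0.4259, 0.3407, 0.2032]
ee_rot: [2.973, 1.015, -0.001]
force: [-0.5, -0.4, -0.1]
width: 0.681
gripper_force: 0.0
```

Call:
{"fn": "apply_moves", "kwargs": {
  "commands": [
    [70,0,0,0,0.34],
    [70,0,0,0,0.34],
    [70,0,0,0,0.34],
    [70,0,0,0,0.34],
    [70,0,0,0,0.08],
    [70,0,0,0,0]
  ]
}}

```text
clock: 27.45
position: [0.4261, 0.3407, 0.2032]
ee_rot: [2.433, 1.987, -0.001]
force: [-1.2, -0.5, 0.1]
width: 0.705
gripper_force: 0.0
```

```bash
python3 - <<'E'
from h import *
s,_=st(); print(np.round(s["joints"],2))
c,im,dp=grab("wrist","w8")
H,W=dp.shape; uu,vv=np.meshgrid(np.arange(W),np.arange(H)); P=depthpts(c,np.c_[uu.ravel(),vv.ravel()],dp).reshape(H,W,3)
m=(P[:,:,2]>.03)&(P[:,:,2]<.046)&(np.hypot(P[:,:,0]-.4268,P[:,:,1]-.3416)<.035); A=P[m]; print(len(A),A.mean(0).round(4) if len(A) else "")
if len(A)>5: print(cv2.minAreaRect((A[:,:2]*1000).astype(np.float32)))
m=(P[:,:,2]>.1)&(P[:,:,2]<.13)&(P[:,:,0]>.57)&(P[:,:,0]<.75)&(P[:,:,1]>.2)&(P[:,:,1]<.45); A=P[m]; print(len(A)); 
if len(A)>50: r=cv2.minAreaRect((A[:,:2]*1000).astype(np.float32)); print(r,cv2.boxPoints(r).round(1).tolist())
E
```

```text
t 27.45 pos [0.4261 0.3407 0.2032] yline 168.49 tilt 0.02 F [-1.2 -0.5  0.1] w 0.705 gf 0.0
[-0.32  0.4  -0.6   1.76  0.25  1.06 -1.22]
459 [0.4261 0.3415 0.0364]
((426.08258056640625, 341.267578125), (11.697588920593262, 39.4521598815918), 78.92341613769531)
20691
((641.950439453125, 341.09814453125), (95.06559753417969, 167.51226806640625), 3.1685383319854736) [[589.9000244140625, 422.1000061035156], [599.0999755859375, 254.8000030517578], [694.0, 260.1000061035156], [684.7999877929688, 427.3999938964844]]
```

Call:
{"fn": "apply_moves", "kwargs": {
  "commands": [
    [70,0,0,-0.5,0.01],
    [70,0,0,-0.7,0],
    [70,0,0,-0.7,0],
    [70,0,0,-0.6,0],
    [70,0,0,-0.4,0],
    [70,0,0,0,0],
    [70,0,0,0,0]
  ]
}}

```text
clock: 28.38
position: [0.4264, 0.3415, 0.0303]
ee_rot: [2.426, 1.996, 0.002]
force: [0.2, -0.2, -0.4]
width: 0.699
gripper_force: 0.0
```

```bash
python3 - <<'E'
from h import *
s,_=st()
E
```

```text
t 28.38 pos [0.4264 0.3415 0.0303] yline 168.89 tilt 0.06 F [ 0.2 -0.2 -0.4] w 0.699 gf 0.0
```

Call:
{"fn": "apply_moves", "kwargs": {
  "commands": [
    [70,0,0,-0.13,0],
    [70,0,0,0,0],
    [0,0,0,0,0],
    [0,0,0,0,0],
    [0,0,0,0,0],
    [0,0,0,0,0],
    [0,0,0,0,0]
  ],
  "newtons": 50
}}

```text
clock: 29.25
position: [0.4262, 0.341, 0.0217]
ee_rot: [2.425, 1.997, 0.0]
force: [-0.0, 0.2, 2.7]
width: 0.43
gripper_force: 50.0
```

```bash
python3 - <<'E'
from h import *
s,_=st()
E
```

```text
t 29.25 pos [0.4262 0.341  0.0217] yline 168.93 tilt 0.02 F [-0.   0.2  2.7] w 0.43 gf 50.0
```

Call:
{"fn": "apply_moves", "kwargs": {
  "commands": [
    [0,0,0,0.3,0],
    [0,0,0,0.7,0],
    [0,0,0,0.6,0],
    [0,0.15,-0.21,0,0.23],
    [0,0.15,-0.21,0,0.23],
    [0,0.15,-0.21,0,0.23],
    [0,0,0,-0.45,0],
    [0,0,0,0,0],
    [0,0,0,0,0]
  ]
}}

```text
clock: 30.38
position: [0.4531, 0.3037, 0.0917]
ee_rot: [-2.046, -2.384, -0.001]
force: [-0.3, -0.1, -1.2]
width: 0.429
gripper_force: 50.0
```

```bash
python3 - <<'E'
from h import *
s,_=st()
c,im,dp=grab("wrist","w9"); 
cv2.imwrite("pics/w9b.png",cv2.resize(im[0:300,150:640,::-1],(800,490),interpolation=cv2.INTER_CUBIC))
E
```

```text
t 30.38 pos [0.4531 0.3037 0.0917] yline 8.73 tilt 0.04 F [-0.3 -0.1 -1.2] w 0.429 gf 50.0
```

View pics/w9b.png

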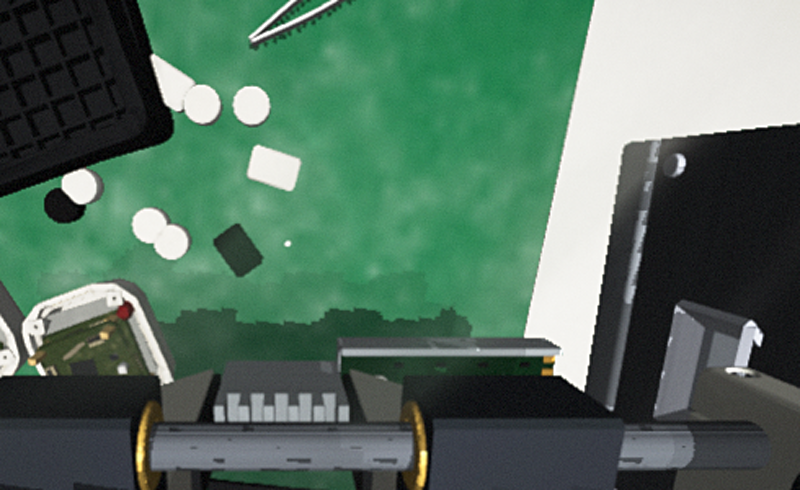

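```bash
python3 - <<'E'
from h import *
c,im,dp=load("w9"); H,W=dp.shape; uu,vv=np.meshgrid(np.arange(W),np.arange(H)); P=depthpts(c,np.c_[uu.ravel(),vv.ravel()],dp).reshape(H,W,3)
h=np.radians(8.89); ex=np.array([np.cos(h),np.sin(h),0]); ey=np.array([-ex[1],ex[0],0]); g=np.array([.6015,.327,0])
L=np.stack([(P-g)@ex,(P-g)@ey,P[:,:,2]],-1)*1000
# guard face plane
reg=(uu>500)&(vv>85)&(vv<240)&(abs(L[:,:,0])<15)&(L[:,:,2]>8)&(L[:,:,2]<112)&(L[:,:,1]>30)
A=L[reg]; print("face n",len(A),"x med",np.median(A[:,0]).round(2))
M=np.c_[A[:,1],A[:,2],np.ones(len(A))]; w=np.ones(len(A),bool)
for _ in range(5):
    k=np.linalg.lstsq(M[w],A[w,0],rcond=None)[0]; w=abs(A[:,0]-M@k)<2
print("x = %.4f*y + %.4f*z + %.2f"%tuple(k),w.sum()); print("left edge y",np.percentile(A[w][:,1],[95,99,99.8]).round(1),"z top",np.percentile(A[w][:,2],99.5).round(1))
d=L[:,:,0]-(k[0]*L[:,:,1]+k[1]*L[:,:,2]+k[2])
lip=(uu>520)&(vv>170)&(vv<270)&(d<-3.5)&(d>-12)&(abs(L[:,:,1])<35)&(L[:,:,2]>45)&(L[:,:,2]<105)
B=np.c_[L[lip],d[lip]]; print("lip",len(B)); print(np.percentile(B,[1,5,25,50,75,95,99],axis=0).round(1))
for a in range(-30,30,4):
    q=B[(B[:,1]>=a)&(B[:,1]<a+4)]
    if len(q)>5: print(a,len(q),"z",q[:,2].min().round(1),q[:,2].max().round(1),"d",q[:,3].min().round(1))
# module rail
mod=(uu>345)&(uu<500)&(vv>195)&(vv<235)&(L[:,:,2]>70)&(L[:,:,2]<95); C=L[mod]; print("mod",len(C)); print(np.percentile(C,[1,5,50,95,99],axis=0).round(1))
top=C[C[:,2]>78]; 
xs=np.arange(-125,-50,10)
for x in xs:
    q=C[abs(C[:,0]-x)<3]
    if len(q): print(x,len(q),"y max",np.percentile(q[:,1],98).round(1),"z",np.percentile(q[:,2],[5,50,95]).round(1))
E
```

```text
face n 10541 x med 5.25
x = 0.0035*y + 0.0219*z + 3.59 9930
left edge y [80.9 83.9 85.4] z top 98.6
lip 1215
[[ -2.4 -20.7  60.   -7.8]
 [ -1.9 -18.6  60.6  -7.2]
 [ -1.1  -1.6  62.1  -6.3]
 [ -0.3  15.8  64.3  -5.6]
 [  0.5  23.2  83.8  -4.7]
 [  1.3  25.9  92.   -3.7]
 [  1.6  26.4  92.9  -3.5]]
-22 74 z 59.9 70.6 d -7.1
-18 59 z 59.8 72.4 d -7.0
-14 56 z 59.7 65.4 d -7.0
-10 54 z 59.4 66.2 d -6.8
-6 54 z 59.5 65.0 d -6.9
-2 56 z 60.0 64.6 d -7.2
2 52 z 59.9 65.1 d -7.2
6 57 z 60.1 65.7 d -7.8
10 90 z 60.4 93.3 d -8.6
14 122 z 60.2 93.5 d -8.2
18 153 z 60.3 93.5 d -8.5
22 344 z 59.8 93.1 d -8.3
26 42 z 61.3 91.5 d -6.9
mod 3279
[[-135.8    3.4   72.4]
 [-130.5    4.7   74.3]
 [ -96.3   10.7   81.1]
 [ -59.9   15.3   85.4]
 [ -56.6   15.5   92.3]]
-125 235 y max 15.5 z [74.8 81.2 85.8]
-115 265 y max 15.5 z [74.4 81.1 85.1]
-105 247 y max 15.5 z [74.5 81.1 85.2]
-95 241 y max 15.5 z [75.2 81.2 84.9]
-85 250 y max 15.4 z [74.9 81.1 84.9]
-75 247 y max 15.4 z [74.6 81.1 85.1]
-65 241 y max 15.4 z [74.5 81.1 84.9]
-55 80 y max 15.4 z [75.4 81.1 84.9]
```

```bash
python3 - <<'E'
from h import *
c,im,dp=load("w9"); H,W=dp.shape; uu,vv=np.meshgrid(np.arange(W),np.arange(H)); P=depthpts(c,np.c_[uu.ravel(),vv.ravel()],dp).reshape(H,W,3)
h=np.radians(8.89); ex=np.array([np.cos(h),np.sin(h),0]); ey=np.array([-ex[1],ex[0],0]); g=np.array([.6015,.327,0])
L=np.stack([(P-g)@ex,(P-g)@ey,P[:,:,2]],-1)*1000
d=L[:,:,0]-(.0035*L[:,:,1]+.0219*L[:,:,2]+3.59); y=L[:,:,1]; z=L[:,:,2]
R0=(uu>520)&(vv>170)&(vv<275)&(d<-1)&(d>-9)
b=R0&(abs(y)<14)&(z<72)&(z>57); print("bottom n",b.sum(),"slope",np.polyfit(d[b],z[b],1).round(2),"z-d",np.percentile((z-d)[b],[10,50,90]).round(2))
r=R0&(y<-14)&(y>-26)&(z>66)&(z<88); print("right n",r.sum(), np.polyfit(d[r],y[r],1).round(2) if r.sum()>10 else "", "y-d",np.percentile((y-d)[r],[10,50,90]).round(2) if r.any() else "")
l=R0&(y>14)&(y<29)&(z>64)&(z<86); print("left n",l.sum(),np.polyfit(d[l],y[l],1).round(2),"y+d",np.percentile((y+d)[l],[10,50,90]).round(2))
t=R0&(abs(y)<22)&(z>80)&(z<96); print("top n",t.sum(),np.polyfit(d[t],z[t],1).round(2),"z+d",np.percentile((z+d)[t],[10,50,90]).round(2))
m=(uu>345)&(uu<500)&(vv>195)&(vv<235)&(L[:,:,0]<-62)&(L[:,:,0]>-125)
for a in np.arange(70,90,2): 
    k=m&(z>=a)&(z<a+2); 
    if k.sum()>20: print("mod z",a,k.sum(),"y",np.percentile(y[k],[5,50,95]).round(1))
for a in np.arange(0,17,1.5):
    k=m&(y>=a)&(y<a+1.5)&(z>60)&(z<95)
    if k.sum()>20: print("mod y",a,k.sum(),"z",np.percentile(z[k],[5,50,95]).round(1))
for v in range(200,226,3): print(v,L[v,400].round(1),im[v,400])
k=m&(z>60)&(z<95)
nose=(uu>345)&(uu<520)&(vv>195)&(vv<235)&(z>72)&(z<90)&(L[:,:,0]<-30); print("nose x",np.percentile(L[nose][:,0],[99,99.8]).round(1))
E
```

```text
bottom n 688 slope [ 0.9  66.94] z-d [65.96 67.32 68.72]
right n 68 [  0.74 -15.21] y-d [-15.5  -14.37 -13.17]
left n 431 [-1.19 17.09] y+d [15.34 17.68 20.64]
top n 242 [-0.42 88.15] z+d [80.68 85.42 89.43]
mod z 72 98 y [14.9 15.2 15.4]
mod z 74 111 y [14.9 15.2 15.5]
mod z 76 114 y [14.8 15.2 15.5]
mod z 78 201 y [ 4.6 15.  15.5]
mod z 80 1317 y [ 4.4  8.2 15.1]
mod z 82 314 y [ 6.3 14.2 15.4]
mod z 84 438 y [12.9 14.1 15.3]
mod y 3.0 74 z [79.8 80.7 82. ]
mod y 4.5 268 z [79.8 81.  81.8]
mod y 6.0 264 z [80.  80.9 82.1]
mod y 7.5 286 z [79.9 81.1 82.5]
mod y 9.0 278 z [80.1 80.9 82.1]
mod y 10.5 181 z [80.1 81.2 82.2]
mod y 12.0 152 z [83.5 84.3 85.5]
mod y 13.5 452 z [73.8 84.2 85.4]
mod y 15.0 632 z [73.  79.1 84.7]
200 [-86.9  -1.    1. ] [36 74 51]
203 [-86.6  -3.6   0.6] [48 83 63]
206 [-86.6  -6.1   0.9] [58 79 69]
209 [-105.6   15.    76.4] [75 81 79]
212 [-107.1   15.2   82.6] [73 84 80]
215 [-107.5   14.1   84.5] [159 172 171]
218 [-106.2   10.8   79.9] [65 85 73]
221 [-106.4    9.4   81. ] [42 69 51]
224 [-106.5    7.9   81.9] [43 66 51]
nose x [-56.6 -56. ]
```

Call:
{"fn": "apply_moves", "kwargs": {
  "commands": [
    [0,0.25,0.04,-0.02,0],
    [0,0.25,0.04,-0.02,0],
    [0,0.25,0.04,0,0],
    [0,0,0,0,0],
    [0,0,0,0,0]
  ]
}}

```text
clock: 31.05
position: [0.4977, 0.3103, 0.0879]
ee_rot: [-2.046, -2.383, 0.001]
force: [-0.4, -0.0, -1.3]
width: 0.429
gripper_force: 50.0
```

```bash
cat >> h.py <<'E'
def tf():
    s,a=st(); h=np.radians(8.75); ex=np.array([np.cos(h),np.sin(h)]); q=s["position"][:2]-np.array([.4531,.3037]); f=s["force"][:2]
    print("adv mm",(q@ex*1000).round(2),"lat",((q[1]*ex[0]-q[0]*ex[1])*1000).round(2),"F along",(f@ex).round(1),"lat",(f[1]*ex[0]-f[0]*ex[1]).round(1))
E
python3 -c "
from h import *
tf()"
```

```text
t 31.05 pos [0.4977 0.3103 0.0879] yline 8.71 tilt 0.04 F [-0.4 -0.  -1.3] w 0.429 gf 50.0
adv mm 45.07 lat -0.27 F along -0.4 lat 0.0
```

Call:
{"fn": "apply_moves", "kwargs": {
  "commands": [
    [0,0,0.01,0.026,0],
    [0,0,0,0,0],
    [0,0,0,0,0]
  ]
}}

```text
clock: 31.42
position: [0.498, 0.3109, 0.0898]
ee_rot: [2.046, 2.384, 0.0]
force: [-0.1, 0.2, -0.7]
width: 0.434
gripper_force: 50.0
```

```bash
python3 - <<'E'
from h import *
tf()
c,im,dp=grab("wrist","w10"); H,W=dp.shape; uu,vv=np.meshgrid(np.arange(W),np.arange(H)); P=depthpts(c,np.c_[uu.ravel(),vv.ravel()],dp).reshape(H,W,3)
h=np.radians(8.75); ex=np.array([np.cos(h),np.sin(h),0]); ey=np.array([-ex[1],ex[0],0]); g=np.array([.6015,.327,0])
L=np.stack([(P-g)@ex,(P-g)@ey,P[:,:,2]],-1)*1000
A=L[(uu>430)&(abs(L[:,:,0])<15)&(L[:,:,2]>8)&(L[:,:,2]<112)&(L[:,:,1]>30)]; M=np.c_[A[:,1],A[:,2],np.ones(len(A))]; w=np.ones(len(A),bool)
for _ in range(5): k=np.linalg.lstsq(M[w],A[w,0],rcond=None)[0]; w=abs(A[:,0]-M@k)<2
print("face",k.round(4),"edge",np.percentile(A[w][:,1],[95,99,99.8]).round(1))
x=L[:,:,0]; d=x-(k[0]*L[:,:,1]+k[1]*L[:,:,2]+k[2]); y=L[:,:,1]; z=L[:,:,2]
S=(uu>400)&(d<-1)&(d>-7.5)
b=S&(abs(y)<14)&(z<72)&(z>57); print("bottom",b.sum(),np.percentile((z-d)[b],[10,50,90]).round(2) if b.any() else "")
r=S&(y<-15)&(y>-25)&(z>66)&(z<86); print("right",r.sum(),np.percentile((y-d)[r],[10,50,90]).round(2) if r.any() else "")
for lo,hi in((-6.5,-5),(-5,-3.5),(-3.5,-2)):
    l=S&(d>lo)&(d<hi)&(y>10)&(y<32)&(z>68)&(z<82); print("left",lo,l.sum(),np.percentile(y[l],[5,50,95]).round(1) if l.any() else "")
    t=S&(d>lo)&(d<hi)&(abs(y)<12)&(z>78)&(z<98); print("top",lo,t.sum(),np.percentile(z[t],[5,50,95]).round(1) if t.any() else "")
m=(vv<240)&(x<-20)&(x>-80)&(y>0)&(y<20)&(z>70)&(z<90)
s=m&(z<80)&(y>13); print("mod side y",s.sum(),np.median(y[s]).round(2), np.polyfit(x[s],y[s],1).round(4)); s=m&(y>12.6)&(y<14.4)&(z>80.5); print("rail z",s.sum(),np.median(z[s]).round(2),np.polyfit(x[s],z[s],1).round(4)); print("nose",np.percentile(L[(vv<240)&(y>0)&(y<20)&(z>73)&(z<86)&(x<-5)][:,0],[99,99.8]).round(1))
E
```

```text
t 31.43 pos [0.498  0.3109 0.0898] yline 8.72 tilt 0.01 F [-0.1  0.2 -0.7] w 0.434 gf 50.0
adv mm 45.44 lat 0.34 F along -0.0 lat 0.2
face [-1.1000e-03  3.4000e-03  5.0531e+00] edge [84.2 86.  86.5]
bottom 324 [66.37 67.63 68.7 ]
right 0 
left -6.5 76 [22.5 25.  26.2]
top -6.5 85 [90.2 91.8 93. ]
left -5 26 [21.  22.  26.4]
top -5 43 [91.1 92.1 92.8]
left -3.5 26 [19.5 20.1 21. ]
top -3.5 16 [89.9 90.4 91.1]
mod side y 536 15.29 [3.00000e-04 1.52974e+01]
rail z 299 82.73 [-2.90000e-03  8.25697e+01]
nose [-11.3 -10.7]
```

Call:
{"fn": "apply_moves", "kwargs": {
  "commands": [
    [0,0.115,0.018,0,0],
    [0,0.115,0.018,0,0],
    [0,0,0,0,0],
    [0,0,0,0,0]
  ]
}}

```text
clock: 31.98
position: [0.5118, 0.313, 0.0896]
ee_rot: [-2.046, -2.383, 0.0]
force: [0.2, -0.6, -1.6]
width: 0.429
gripper_force: 50.0
```

Call:
{"fn": "apply_moves", "kwargs": {
  "commands": [
    [0,0.05,0.008,0,0],
    [0,0.05,0.008,0,0],
    [0,0,0,0,0],
    [0,0,0,0,0]
  ]
}}

```text
clock: 32.48
position: [0.5179, 0.314, 0.0897]
ee_rot: [2.046, 2.384, -0.0]
force: [0.3, 0.1, -0.4]
width: 0.431
gripper_force: 50.0
```

```bash
python3 -c "
from h import *
tf()"
```

```text
t 32.48 pos [0.5179 0.314  0.0897] yline 8.71 tilt 0.0 F [ 0.3  0.1 -0.4] w 0.431 gf 50.0
adv mm 65.57 lat 0.33 F along 0.3 lat 0.0
```

Call:
{"fn": "apply_moves", "kwargs": {
  "commands": [
    [0,0.1,0.016,0,0],
    [0,0.1,0.016,0,0],
    [0,0.1,0.016,0,0],
    [0,0.1,0.016,0,0],
    [0,0,0,0,0],
    [0,0,0,0,0]
  ]
}}

```text
clock: 33.22
position: [0.5417, 0.3179, 0.0896]
ee_rot: [-2.046, -2.384, 0.0]
force: [-1.1, -0.4, -1.5]
width: 0.428
gripper_force: 50.0
```

```bash
python3 -c "
from h import *
tf()"
```

```text
t 33.23 pos [0.5417 0.3179 0.0896] yline 8.71 tilt 0.02 F [-1.1 -0.4 -1.5] w 0.428 gf 50.0
adv mm 89.71 lat 0.53 F along -1.1 lat -0.3
```

Call:
{"fn": "apply_moves", "kwargs": {
  "commands": [
    [0,0.1,0.013,0,0],
    [0,0.1,0.014,0,0],
    [0,0,0,0,0],
    [0,0,0,0,0]
  ]
}}

```text
clock: 33.72
position: [0.554, 0.3195, 0.0897]
ee_rot: [2.046, 2.384, 0.0]
force: [0.3, 0.5, -1.2]
width: 0.429
gripper_force: 50.0
```

Call:
{"fn": "apply_moves", "kwargs": {
  "commands": [
    [0,0.07,0.01,0,0],
    [0,0,0,0,0],
    [0,0,0,0,0]
  ]
}}

```text
clock: 34.1
position: [0.5575, 0.3201, 0.0896]
ee_rot: [-2.046, -2.384, 0.001]
force: [-5.3, -0.3, 0.6]
width: 0.431
gripper_force: 50.0
```

```bash
python3 -c "
from h import *
tf()"
```

```text
t 34.1 pos [0.5575 0.3201 0.0896] yline 8.72 tilt 0.05 F [-5.3 -0.3  0.6] w 0.431 gf 50.0
adv mm 105.69 lat 0.33 F along -5.3 lat 0.5
```

Call:
{"fn": "apply_moves", "kwargs": {
  "commands": [
    [0,0.06,0.009,0,0],
    [0,0,0,0,0],
    [0,0,0,0,0]
  ]
}}

```text
clock: 34.48
position: [0.5609, 0.3206, 0.0896]
ee_rot: [-2.045, -2.384, 0.002]
force: [-5.6, -0.1, 1.9]
width: 0.427
gripper_force: 50.0
```

```bash
python3 -c "
from h import *
tf()"
```

```text
t 34.48 pos [0.5609 0.3206 0.0896] yline 8.73 tilt 0.07 F [-5.6 -0.1  1.9] w 0.427 gf 50.0
adv mm 109.08 lat 0.35 F along -5.6 lat 0.7
```

Call:
{"fn": "apply_moves", "kwargs": {
  "commands": [
    [0,0.06,0.009,0,0],
    [0,0,0,0,0],
    [0,0,0,0,0]
  ]
}}

```text
clock: 34.85
position: [0.5641, 0.3212, 0.0896]
ee_rot: [-2.045, -2.384, 0.003]
force: [-8.3, -1.7, 3.2]
width: 0.424
gripper_force: 50.0
```

```bash
python3 -c "
from h import *
tf()"
```

```text
t 34.85 pos [0.5641 0.3212 0.0896] yline 8.74 tilt 0.11 F [-8.3 -1.7  3.2] w 0.424 gf 50.0
adv mm 112.32 lat 0.37 F along -8.5 lat -0.4
```

```bash
python3 - <<'E'
from h import *
tf()
c,im,dp=grab("wrist","w11"); H,W=dp.shape; uu,vv=np.meshgrid(np.arange(W),np.arange(H)); P=depthpts(c,np.c_[uu.ravel(),vv.ravel()],dp).reshape(H,W,3)
h=np.radians(8.75); ex=np.array([np.cos(h),np.sin(h),0]); ey=np.array([-ex[1],ex[0],0]); g=np.array([.6015,.327,0])
L=np.stack([(P-g)@ex,(P-g)@ey,P[:,:,2]],-1)*1000; x,y,z=L[:,:,0],L[:,:,1],L[:,:,2]
m=(vv<240)&(x<-6)&(x>-40)&(y>0)&(y<20)&(z>70)&(z<90)
s=m&(y>12.6)&(y<14.4)&(z>80.5); print("rail",s.sum(),np.polyfit(x[s],z[s],1).round(4),np.median(z[s]))
s=m&(z<80)&(y>13); print("side y",np.median(y[s]).round(2),np.polyfit(x[s],y[s],1).round(4),"rear of bar x",np.percentile(L[(vv<240)&(y>8)&(y<20)&(z>72)&(z<90)&(x<0)&(x>-60)][:,0],[.5,1,3]).round(1))
for t in("w10",):
    c,im,dp=load(t); P=depthpts(c,np.c_[uu.ravel(),vv.ravel()],dp).reshape(H,W,3); Q=np.stack([(P-g)@ex,(P-g)@ey,P[:,:,2]],-1)*1000
    print("w10 rear",np.percentile(Q[(vv<240)&(Q[:,:,1]>8)&(Q[:,:,1]<20)&(Q[:,:,2]>72)&(Q[:,:,2]<90)&(Q[:,:,0]<-20)&(Q[:,:,0]>-125)][:,0],[.5,1,3]).round(1))
E
```

```text
t 34.85 pos [0.5641 0.3212 0.0896] yline 8.74 tilt 0.11 F [-8.3 -1.7  3.2] w 0.424 gf 50.0
adv mm 112.32 lat 0.37 F along -8.5 lat -0.4
rail 56 [6.5000e-03 8.2588e+01] 82.43664961025456
side y 15.27 [ 0.0442 15.7505] rear of bar x [-17.9 -17.9 -17.7]
w10 rear [-84.6 -84.5 -83.4]
```

Call:
{"fn": "apply_moves", "kwargs": {
  "commands": [
    [0,0,0,0,0],
    [0,0,0,0,0],
    [0,0,0,0,0],
    [0,0,0,0,0]
  ]
}}

```text
clock: 35.4
position: [0.564, 0.3211, 0.0896]
ee_rot: [-2.045, -2.384, 0.003]
force: [-7.7, -1.7, 2.7]
width: 0.431
gripper_force: 50.0
```

```bash
python3 -c "
from h import *
tf(); print(arm.sign_off())"
```

```text
t 35.4 pos [0.564  0.3211 0.0896] yline 8.74 tilt 0.11 F [-7.7 -1.7  2.7] w 0.431 gf 50.0
adv mm 112.29 lat 0.36 F along -7.9 lat -0.5
the job is handed in; nothing more can be done
None
```

Handed in at 35.4 s with both tested modules let go in the tote first; the untested one is through the window, still gripped (by the heat sink's ends, since a side grip put the gripper body into the nearby board stack), holding the contact block back an estimated 8.5–10 of 12 mm at about 8 N.

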